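# Load the tenon feeder's magazine and lock it

### The arm

A 6-joint arm with a two-finger parallel gripper is mounted at the origin on the work surface. World frame = base frame: x ahead of the robot, y to its left, z up, the work surface at z = 0. Lengths are in m, angles in rad, forces in N, time in s.
With the tool pointing down it reaches from about 0.35 to 0.875 m from the base axis. Payload 15.5 kg.
Tool frame: the origin (TCP) lies on the front face of the gripper's body, between the roots of the fingers; the fingertips stand 73 mm ahead of it and the grasp point (between the pads) lies manip.hold_point_z ahead of it (manip.hold_point_z is the distance from the TCP to the grasp point, in m); z points along the fingers, x is the direction in which the jaws open and shut, and the axes are right-handed (so a half turn about z gives the same grasp; the last joint's range is limited). The gripper opens to 85 mm and grips with 20 to 120 N. Pads are 22 mm wide; open, the fingers measure 114 mm over their backs; the gripper's body (76 mm by 85 mm) begins 54 mm behind the grasp point. The pads swing forward as they close: fully open they stand 13 mm farther back than shut.
Start: joints at [-1.433, 0.494, 1.345, -0, 1.302, -0.096], TCP at [0.145, -0.608, 0.304] pointing down, gripper open.
Joint ranges: [-2.91, 2.91], [-0.82, 2.16], [0.22, 2.67], [-1.22, 4.37], [0.12, 2.79], [-3.08, 3.08]. Speed limits (rad/s): [1.89, 1.89, 2.57, 3.01, 3.01, 3.01].

### API

Orientations are given as [roll, pitch, yaw] about the fixed x, y, z axes, in that order (R = Rz(yaw) Ry(pitch) Rx(roll)).
In Python, from station import manip gives the robot as it stands.
- The arm moves only by the tool move_arm, never from a script. Its argument "deltas" is a list of rows, each an object with "turn": the turn, a rotation vector about the tool's x, y, z in degrees, a list of three; "linear": the shift along the tool's x, y, z in m, a list of three; "gripper": the opening, from 0 (shut) to 1 (fully open). A call has 1 to 8 rows; each row shifts and turns the commanded pose from where the row before left it, along the tool's axes as they then stand; what a row does not reach is not made up. A row lasts 1/10 s, in which the tool goes at most 50 mm and 8.59 degrees, less where a joint would pass 70% of its speed; a pose out of reach is approached as far as the arm can. A call is refused whole if a number of a shift passes 0.05 or a number of a turn 8.59, either way. A call with a gripper value outside its range is refused whole. The fingers move at their own pace and stop on an object; the grip force is fixed at half the most. Time passes only in rows, so rows that do not move let the fingers close. It gives the time, the measured TCP pose, the force and the opening at its end, in the units of the state.
- manip.get_state(): the state, without advancing time (a new reading comes with each control period).
- manip.grab_frame(name): name is "scene" or "top" or "wrist"; returns the picture (420x560x3 uint8, blue, green, red); there is no depth.
- manip.calibration(name): a dict with "fov_y" (degrees; the focal length in pixels is half the picture's height over the tangent of half this angle, whatever the lens; pixels are square), "cx", "cy" (the principal point, pixels), "k1" (the pictures are not rectified: a ray, as slopes to the right and down, at radius r is drawn at 1 + k1 r^2 times it, then the intrinsics apply), "world_from_camera" (4x4, takes a point from camera to world coordinates); the wrist camera has in their place "tool_from_camera" (4x4, takes a point from camera to tool coordinates, whose origin is the TCP and whose axes are the tool frame's). Camera axes: x right, y down, z forward; pixel columns grow to the right and rows downward; lengths in m; the calibration is good to about 2 mm. A picture is of the moment at which its call begins: read the wrist's pose just before it. calibration takes no time and is no camera call.
- manip.hand_in(): hands the job in, once; it reports no verdict.
The state is a dict: "clock": time; "joints": joint angles; "dq": joint speeds; "joint_efforts": joint torques, N m; "tcp_pos": TCP position; "orientation": TCP orientation; "ft_force": force on the tool from outside, world axes, zero at the start; "wrist_torque": the same for the moment, N m; "grip_width": finger opening in m.
Only numpy, scipy, OpenCV 4.12 (cv2) and the standard library are available. Lean on these libraries where they do the work, as an engineer would, in place of code of your own. Each camera call takes 0.05 s, during which the arm holds its last target. There are 200 camera calls.

### The job

Pull the red-headed lock pin out of the feeder (the wooden stand is there to park it) and draw the magazine carriage all the way out from under the clear guard. Slide every pale beech strip lying on the bench fully home into a sleeve of its own, push the loaded carriage back under the guard up to its stop, and put the lock pin back fully down into its hole. Leave the dark offcut and the other things on the bench where they are.

Things in the scene. Friction and masses are not known exactly. Their poses are not given: they have to be found in the camera images.
- feeder: Fixed green tenon feeder on the bench; place and yaw vary. Origin on the bench under the middle of its bed; x points away from the robot (the way strips slide in), y left along the bed, z up. Bed: x -60 to 60, y -260 to 235 mm, top 36 mm above the bench; a press head, 230 mm high with its motor, at y 235 to 325 mm.
- guard_edge (a point): Middle of the top of the clear guard's open edge, on its -y side. The guard is a 5 mm clear sheet, underside 91 mm and top 96 mm above the bench, 168 mm wide along feeder x, reaching from here 200 mm to feeder +y.
- guard_post (a point): Foot, on the bench, of the yellow post under the guard's edge: 12 mm along feeder x, 16 mm along y, 91 mm high. As the carriage goes in, the outer ends of strips that are fully home pass behind it (+x side) with about 8 mm to spare; a strip not home strikes it.
- carriage (a joint): Magazine carriage sliding on the bed along feeder y, in m: 0 = fully in, at its stop under the guard; 0.23 = drawn all the way out, towards feeder -y. Friction about 3 N; it stays where left. It starts fully in, held there by the lock pin with 5 mm of play.
- deck (a point): Middle of the carriage's aluminium deck, on its top (floor of the sleeves), 48 mm above the bench; moves with the carriage. On it stand four sleeves side by side, 56 mm apart, open towards the robot (feeder -x), with a clear roof whose front lip is 86 mm above the bench.
- post_top (a point): Middle of the top of the carriage's black upright hand post, 140 mm above the bench, 40 mm along feeder x, 14 mm along feeder y; moves with the carriage. Grip it across its 14 mm from above, pull or push along feeder y. Sleeve 1's centre line, and the guard's edge when the carriage is in, are 34 mm to its +y side.
- lock_hole (a point): Centre of the mouth of the lock-pin hole in the bed, 36 mm above the bench: 18 mm diameter, 3 mm chamfer, 30 mm deep, blind, vertical. The carriage covers it unless fully in (within about 5 mm).
- pin: Lock pin, 120 mm long, 120 g, upright in the lock hole at the start. Steel shaft 16 mm in diameter with tapered tip up to 80 mm; red round head 28 mm in diameter from 80 to 120 mm. Origin at the centre of its lower tip, z towards the head. Fully down, the origin is 30 mm below the mouth of the lock hole (34 mm in the stand).
- stand_hole (a point): Centre of the mouth of the hole in the dark wooden parking stand for the pin (fixed block 70 x 70 x 40 mm high): 40 mm above the bench, 19 mm diameter with a 4 mm chamfer, 34 mm deep.
- sleeve1 (a point): Sleeve 1 (1 is at the -y end): where a strip's centre lies when fully home, 61 mm above the bench; moves with the carriage. Inside 29 mm wide (y), 28.5 mm high. Along feeder x: end stop 62.5 mm beyond; straight walls start 7.5 mm before; flared orange mouth, 39 mm wide, its floor and roof flared 6 mm too, starts 22.5 mm before. A strip fully home sticks out 40 mm.
- sleeve2 (a point): Sleeve 2 (1 is at the -y end): where a strip's centre lies when fully home, 61 mm above the bench; moves with the carriage. Inside 29 mm wide (y), 28.5 mm high. Along feeder x: end stop 62.5 mm beyond; straight walls start 7.5 mm before; flared orange mouth, 39 mm wide, its floor and roof flared 6 mm too, starts 22.5 mm before. A strip fully home sticks out 40 mm.
- sleeve3 (a point): Sleeve 3 (1 is at the -y end): where a strip's centre lies when fully home, 61 mm above the bench; moves with the carriage. Inside 29 mm wide (y), 28.5 mm high. Along feeder x: end stop 62.5 mm beyond; straight walls start 7.5 mm before; flared orange mouth, 39 mm wide, its floor and roof flared 6 mm too, starts 22.5 mm before. A strip fully home sticks out 40 mm.
- sleeve4 (a point): Sleeve 4 (1 is at the -y end): where a strip's centre lies when fully home, 61 mm above the bench; moves with the carriage. Inside 29 mm wide (y), 28.5 mm high. Along feeder x: end stop 62.5 mm beyond; straight walls start 7.5 mm before; flared orange mouth, 39 mm wide, its floor and roof flared 6 mm too, starts 22.5 mm before. A strip fully home sticks out 40 mm.
- strip1: Pale beech strip, square bar 125 x 26 x 26 mm, 60 g, lying on the bench in front of the feeder; may be absent (2 to 4 of the strips are there). Origin at its centre, 13 mm above what it lies on; x along its length (either end may go in first).
- strip2: Pale beech strip, square bar 125 x 26 x 26 mm, 60 g, lying on the bench in front of the feeder; may be absent (2 to 4 of the strips are there). Origin at its centre, 13 mm above what it lies on; x along its length (either end may go in first).
- strip3: Pale beech strip, square bar 125 x 26 x 26 mm, 60 g, lying on the bench in front of the feeder; may be absent (2 to 4 of the strips are there). Origin at its centre, 13 mm above what it lies on; x along its length (either end may go in first).
- strip4: Pale beech strip, square bar 125 x 26 x 26 mm, 60 g, lying on the bench in front of the feeder; may be absent (2 to 4 of the strips are there). Origin at its centre, 13 mm above what it lies on; x along its length (either end may go in first).
- offcut: Dark walnut offcut, 90 x 26 x 26 mm, lying among the strips; origin at its centre. Not to be loaded; leave alone.
- glue: White glue bottle, 170 mm tall, 64 mm diameter, standing at the left; leave alone.
- mallet: Hammer lying at the right, near the robot; leave alone.
- square: Try square (200 mm blade, flat) lying at the left near the robot; leave alone.
- sandblock: Cork sanding block 100 x 60 x 30 mm at the left; leave alone.
- earmuffs: Yellow ear muffs lying at the far right; leave alone.
- tape: Yellow tape measure 65 x 65 x 35 mm at the right near the robot; leave alone.
Things that resemble listed ones, but are neither listed nor needed, are in the scene too. Leave any yellow look-alike of the strip1 alone.

How it is judged:
By the outcome, as a careful person would: the job done as asked, in the order asked, and still so for the second after the job is handed in, with the robot touching nothing.
Of strip1, strip2, strip3, strip4 only 2 to 4 are there at a start; the rules pass over those that are not, and their reading is None.
At some moment in a run one of strip1, strip2, strip3, strip4 may be knocked a few centimetres aside while the robot is not near it.
It also fails if it takes over 210 s, if anything falls off the work surface, if the arm or the gripper's body presses on something with over 40 N, if the wrist force passes 120 N, or if a joint passes its speed limit or range.

## Working session

There is one attempt and no reset: what is moved stays moved. The work goes in short steps, Python scripts to look and compute and a tool call to move; the robot and the scene stay as the last step left them, time stands still between calls to the robot, and variables do not carry over. Pictures are saved under pics/ and viewed, about 12 in all and at most 16, crops included, and the job is handed in when it is done.

Besides the shell and the picture viewer there is one more tool, called as a command line: name --argument value ..., lists and objects as JSON in quotes. move_arm: Moves the arm, as the interface text tells. Its arguments: {"type":"object","properties":{"deltas":{"type":"array"}},"required":["deltas"]}

```bash
mkdir -p pics; ls
cat > h.py <<'E'
import numpy as np, cv2
from scipy.spatial.transform import Rotation as Ro
from station import manip
def pose(s=None):
    s=s or manip.get_state(); T=np.eye(4); T[:3,:3]=Ro.from_euler('xyz',s['orientation']).as_matrix(); T[:3,3]=s['tcp_pos']; return T
def cam(name,T=None):
    c=manip.calibration(name); f=210/np.tan(np.radians(c['fov_y'])/2)
    W=np.array(c['world_from_camera']) if 'world_from_camera' in c else (pose() if T is None else T)@np.array(c['tool_from_camera'])
    return W,f,c['cx'],c['cy'],c['k1']
def ray(C,uv):
    W,f,cx,cy,k=C; d=np.array([(uv[0]-cx)/f,(uv[1]-cy)/f]); p=d.copy()
    for _ in range(20): p=d/(1+k*(p@p))
    return W[:3,3],W[:3,:3]@np.array([p[0],p[1],1])
def at(C,uv,z):
    o,d=ray(C,uv); return o+d*(z-o[2])/d[2]
def proj(C,P):
    W,f,cx,cy,k=C; q=W[:3,:3].T@(np.array(P)-W[:3,3]); p=q[:2]/q[2]; p=p*(1+k*(p@p)); return p*f+[cx,cy]
E
python3 - <<'E'
from h import *
print(manip.hold_point_z, manip.get_state())
for n in ("scene","top","wrist"):
    im=manip.grab_frame(n); cv2.imwrite(f'pics/{n}0.png',im); print(n,manip.calibration(n))
E
```

```text
pics
0.0539 {'clock': 0.0, 'joints': array([-1.43245260e+00,  4.94177986e-01,  1.34613622e+00,  3.51543238e-06,
        1.30249391e+00, -9.55044611e-02]), 'dq': array([-0.00060131,  0.00138178, -0.00052305, -0.00066449, -0.00157758,
       -0.00030682]), 'joint_efforts': array([ 5.36166204e-03, -8.82156658e+01, -3.83869493e+01,  2.00356039e-04,
        1.00293200e-02, -3.79209598e-05]), 'tcp_pos': array([ 0.14479018, -0.60771717,  0.30330171]), 'orientation': array([-3.14147337e+00,  1.20960433e-03, -1.33694900e+00]), 'ft_force': array([-0.58604821, -0.50051636, -0.87876892]), 'wrist_torque': array([-0.0209494 ,  0.0453402 , -0.02598673]), 'grip_width': 0.08535695817662842}
scene {'fov_y': 56.64125031603305, 'cx': 283.37116613939196, 'cy': 206.4812930344687, 'k1': 0.03483662406551728, 'world_from_camera': array([[-0.37815541,  0.76147414, -0.52645571,  1.15560518],
       [ 0.92573714,  0.30918488, -0.21775092,  0.32011005],
       [-0.00303955, -0.56970329, -0.82184483,  1.1538412 ],
       [ 0.        ,  0.        ,  0.        ,  1.        ]])}
top {'fov_y': 44.40931990797668, 'cx'
[... 214 characters left out ...]
072e-03, -1.86771239e-03,
         3.04880648e-02],
       [ 3.04180608e-03, -2.16852994e-01, -9.76199532e-01,
         1.96766053e+00],
       [ 0.00000000e+00,  0.00000000e+00,  0.00000000e+00,
         1.00000000e+00]])}
wrist {'fov_y': 64.32882745073164, 'cx': 284.4521286362767, 'cy': 211.90049694570376, 'k1': -0.025976332997386026, 'tool_from_camera': array([[ 9.99999722e-01, -2.30751646e-04,  7.09121109e-04,
         3.03341327e-04],
       [ 3.89483768e-05,  9.65784381e-01,  2.59346348e-01,
        -6.61566960e-02],
       [-7.44702688e-04, -2.59346248e-01,  9.65784121e-01,
        -6.95638161e-02],
       [ 0.00000000e+00,  0.00000000e+00,  0.00000000e+00,
         1.00000000e+00]])}
```

View pics/top0.png

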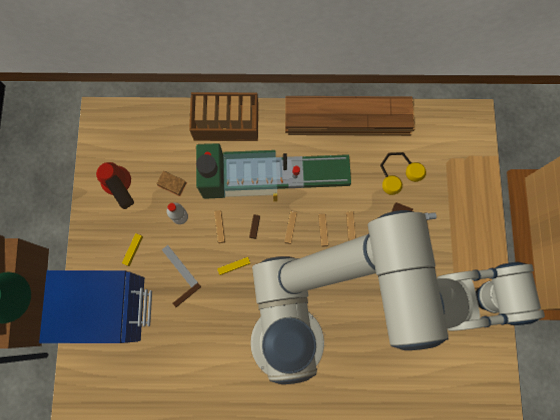

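View pics/scene0.png

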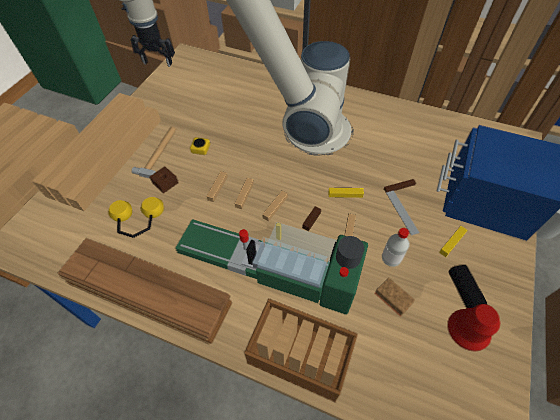

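The top view shows the feeder bed from (197,145) to (350,185). Pale strips are near (219,226), (290,227), (323,229) and (351,226), the dark offcut at (255,226), and yellow bars at (132,250) and (234,266), which are look-alikes. The stand is a dark block near (401,210). I'll enlarge that area to confirm.

Run:
```python
from h import *
a=cv2.imread('pics/top0.png')[140:270,190:440]; b=cv2.imread('pics/scene0.png')[110:290,120:370]
a=cv2.resize(a,None,fx=2.3,fy=2.3,interpolation=cv2.INTER_CUBIC)[:, :575]
b=cv2.resize(b,(575,300),interpolation=cv2.INTER_CUBIC)
cv2.imwrite('pics/crop0.png',np.vstack([a,b]))
C=cam('top')
for n,uv,z in [('s',(219,226),.026),('s',(290,227),.026),('s',(323,229),.026),('s',(351,226),.026),('off',(255,226),.026),('stand',(401,210),.04),('pin',(296,170),.126),('post',(285,160),.14)]:
    print(n,at(C,uv,z))
```

```text
s [0.4305508  0.26399655 0.026     ]
s [ 0.42817965 -0.00895158  0.026     ]
s [ 0.42107508 -0.13574095  0.026     ]
s [ 0.43343569 -0.24362135  0.026     ]
off [0.43133321 0.12564073 0.026     ]
stand [ 0.49448006 -0.43550441  0.04      ]
pin [ 0.62577653 -0.02908814  0.126     ]
post [0.66003852 0.01229758 0.14      ]
```

View pics/crop0.png

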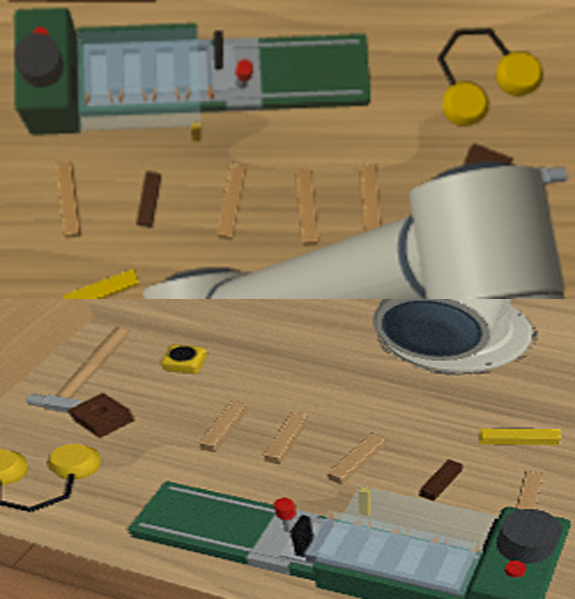

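Four pale strips, brown from end to end of the mask and lying in front of the feeder, at top-view crop positions (67,198), (231,200), (307,205) and (370,198). The yellow bars (crop (100,285) and farther left) are look-alikes. The stand with its hole is at (101,413) in the lower crop, and the pin with the red head at (245,70). I'll go over the feeder for a wrist view.

move_arm --deltas '[{"linear": [-0.035, -0.034, -0.007], "turn": [0, 0, 0], "gripper": 1}, {"linear": [-0.035, -0.034, -0.007], "turn": [0, 0, 0], "gripper": 1}, {"linear": [-0.035, -0.034, -0.007], "turn": [0, 0, 0], "gripper": 1}, {"linear": [-0.035, -0.034, -0.007], "turn": [0, 0, 0], "gripper": 1}, {"linear": [-0.035, -0.034, -0.007], "turn": [0, 0, 0], "gripper": 1}, {"linear": [-0.035, -0.034, -0.007], "turn": [0, 0, 0], "gripper": 1}, {"linear": [-0.035, -0.034, -0.007], "turn": [0, 0, 0], "gripper": 1}, {"linear": [-0.035, -0.034, -0.007], "turn": [0, 0, 0], "gripper": 1}]'

```text
clock: 0.95
tcp_pos: [0.345, -0.2707, 0.3602]
orientation: [-3.142, -0.0, -1.337]
ft_force: [0.7, -0.7, 0.4]
grip_width: 0.0853
```

move_arm --deltas '[{"linear": [-0.035, -0.034, -0.007], "turn": [0, 0, 0], "gripper": 1}, {"linear": [-0.035, -0.034, -0.007], "turn": [0, 0, 0], "gripper": 1}, {"linear": [-0.035, -0.034, -0.007], "turn": [0, 0, 0], "gripper": 1}, {"linear": [-0.035, -0.034, -0.007], "turn": [0, 0, 0], "gripper": 1}, {"linear": [0, 0, 0], "turn": [0, 0, 6.7], "gripper": 1}, {"linear": [0, 0, 0], "turn": [0, 0, 6.7], "gripper": 1}, {"linear": [0, 0, 0], "turn": [0, 0, 0], "gripper": 1}, {"linear": [0, 0, 0], "turn": [0, 0, 0], "gripper": 1}]'

```text
clock: 1.75
tcp_pos: [0.4442, -0.105, 0.3878]
orientation: [3.141, 0.0, -1.568]
ft_force: [-0.6, 0.4, -0.6]
grip_width: 0.0852
```

Run:
```python
from h import *
s=manip.get_state(); print(s['clock'],s['tcp_pos'],s['orientation'],s['joints'])
np.save('T1.npy',pose(s)); cv2.imwrite('pics/w1.png',manip.grab_frame('wrist')); cv2.imwrite('pics/top1.png',manip.grab_frame('top')); cv2.imwrite('pics/scene1.png',manip.grab_frame('scene'))
```

```text
1.75 [ 0.44423061 -0.104991    0.38775587] [ 3.14123851e+00  9.08164101e-05 -1.56756177e+00] [-3.63001660e-01  1.69538075e-01  1.60826078e+00 -4.29390757e-05
  1.36415698e+00  1.20456891e+00]
```

View pics/w1.png

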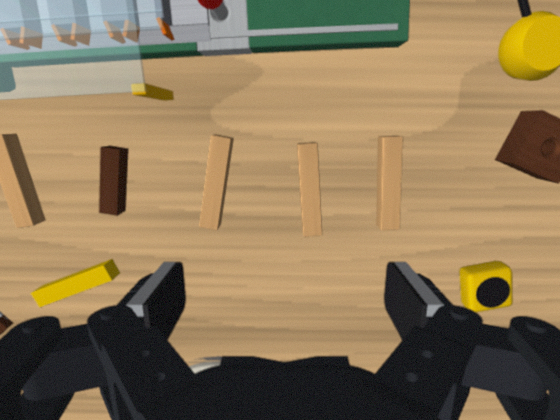

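The wrist view shows the strips' tops at about (20,180), (216,182), (310,188) and (390,182), the offcut at (113,180), the stand hole at (551,147), the guard post at (140,90) and the pin's red head at (210,2). I'm going further out to see the feeder.

move_arm --deltas '[{"linear": [0.01, -0.045, 0], "turn": [0, 0, 0], "gripper": 1}, {"linear": [0.01, -0.045, 0], "turn": [0, 0, 0], "gripper": 1}, {"linear": [0.01, -0.045, 0], "turn": [0, 0, 0], "gripper": 1}, {"linear": [0.01, -0.02, 0], "turn": [0, 0, 0], "gripper": 1}, {"linear": [0, 0, 0], "turn": [0, 0, 0], "gripper": 1}, {"linear": [0, 0, 0], "turn": [0, 0, 0], "gripper": 1}]'

```text
clock: 2.5
tcp_pos: [0.5992, -0.1452, 0.3873]
orientation: [3.141, 0.0, -1.57]
ft_force: [-0.3, 0.4, 0.4]
grip_width: 0.0852
```

Run:
```python
from h import *
s=manip.get_state(); print(s['clock'],s['tcp_pos'],s['orientation'],s['joints'])
np.save('T2.npy',pose(s)); cv2.imwrite('pics/w2.png',manip.grab_frame('wrist'))
```

```text
2.5 [ 0.59920377 -0.145245    0.38733071] [ 3.14058948e+00  3.80812132e-04 -1.57046033e+00] [-3.34639857e-01  4.17141573e-01  1.24425162e+00  2.99770739e-05
  1.48127206e+00  1.23581759e+00]
```

View pics/w2.png

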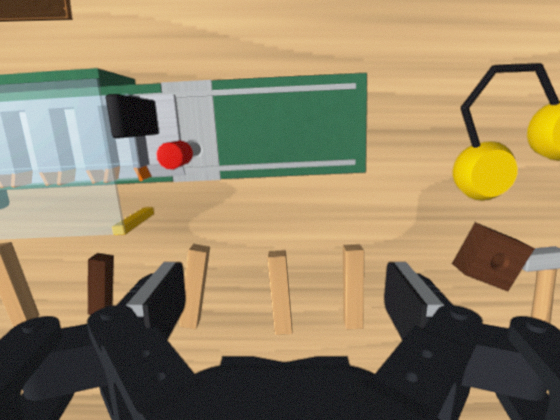

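Run:
```python
from h import *
def green(im): 
    h=cv2.cvtColor(im,cv2.COLOR_BGR2HSV); return cv2.inRange(h,(60,100,40),(90,255,200))
im=cv2.imread('pics/w2.png'); C=cam('wrist',np.load('T2.npy'))
g=green(im)
# near & far edges of bed to the right of the carriage plate
near=[];far=[]
for u in range(222,362,4):
    v=np.where(g[:,u])[0]; far.append(at(C,(u,v.min()-.5),.036)[:2]); near.append(at(C,(u,v.max()+.5),.036)[:2])
for n,e in(('near',near),('far',far)):
    e=np.array(e); p=np.polyfit(e[:,1],e[:,0],1); print(n,np.degrees(np.arctan(-p[0])),p, 'res',np.std(e[:,0]-np.polyval(p,e[:,1])))
ends=[]
for v in range(80,168,4):
    u=np.where(g[v,200:400])[0]
    ends.append(at(C,(200+u.max()+.5,v),.036)[:2])
e=np.array(ends); p=np.polyfit(e[:,0],e[:,1],1); print('end',np.degrees(np.arctan(p[0])),p,e[len(e)//2])
h=cv2.cvtColor(im,cv2.COLOR_BGR2HSV)
r=cv2.inRange(h,(0,150,60),(8,255,255))|cv2.inRange(h,(172,150,60),(180,255,255)); r[:, :150]=0; r[:,200:]=0; r[:130]=0;r[170:]=0
print('red',cv2.boundingRect(r)); 
cv2.imwrite('pics/z2.png',np.hstack([cv2.resize(im[60:190,90:230],None,fx=3,fy=3,interpolation=cv2.INTER_CUBIC),cv2.resize(im[215:305,445:540],(380,390),interpolation=cv2.INTER_CUBIC)]))
for uv in [(500,261)]: print('stand',at(C,uv,.04), at(cam('wrist',np.load('T1.npy')),(551,147),.04))
```

```text
near 2.661106657950774 [-0.0464785  0.5943372] res 0.0003592281361278979
far 2.6521488215360716 [-0.04632182  0.71040753] res 0.00033186081308728447
end 2.445907812965904 [ 0.0427151  -0.27222938] [ 0.66342171 -0.2434149 ]
red (157, 141, 36, 28)
stand [ 0.48392645 -0.4393891   0.04      ] [ 0.48347393 -0.43902529  0.04      ]
```

View pics/z2.png

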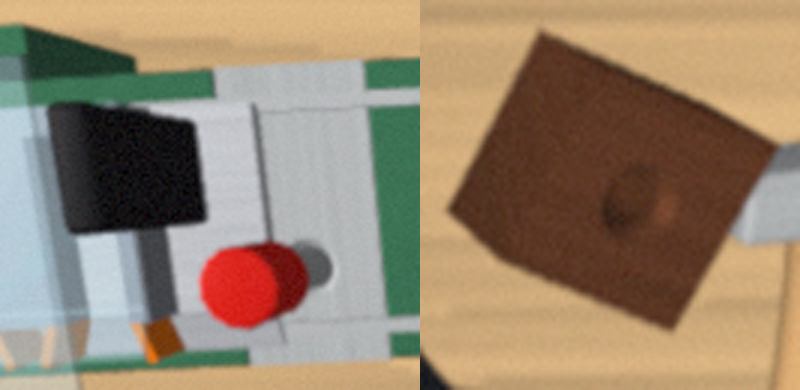

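```bash
python3 - <<'E'
from h import *
C=cam('wrist',np.load('T2.npy'))
print('pin',at(C,(170.2,155.3),.126),'post',at(C,(117.3,116),.14))
im=cv2.imread('pics/w2.png')
for uvs in [((107,95),(113.5,137))]:
  for uv in uvs: print('post left edge',at(C,uv,.14))
ct=cam('top'); 
# strips from w1 (bench), beech mask
im=cv2.imread('pics/w1.png'); C=cam('wrist',np.load('T1.npy'))
print('holeW1 pin?',)
E
python3 - <<'E'
from h import *
im=cv2.imread('pics/w1.png'); C=cam('wrist',np.load('T1.npy')); hsv=cv2.cvtColor(im,cv2.COLOR_BGR2HSV)
for u,v in [(216,182),(310,188),(390,182),(20,180),(260,180),(350,150),(113,180)]: print(u,v,hsv[v,u])
lab=cv2.cvtColor(im,cv2.COLOR_BGR2LAB); print([list(lab[v,u]) for u,v in [(216,182),(310,188),(390,182),(20,180),(260,180),(350,200)]])
E
```

```text
pin [ 0.63404927 -0.03301742  0.126     ] post [0.67140513 0.00817326 0.14      ]
post left edge [0.6898572  0.01538842 0.14      ]
post left edge [0.65251898 0.01410794 0.14      ]
holeW1 pin?
216 182 [ 16 121 194]
310 188 [ 17 120 191]
390 182 [ 17 120 191]
20 180 [ 13 123  89]
260 180 [ 17 101 184]
350 150 [ 18 101 191]
113 180 [ 11 157  78]
[[np.uint8(168), np.uint8(137), np.uint8(160)], [np.uint8(166), np.uint8(137), np.uint8(160)], [np.uint8(167), np.uint8(136), np.uint8(160)], [np.uint8(76), np.uint8(136), np.uint8(144)], [np.uint8(165), np.uint8(134), np.uint8(154)], [np.uint8(169), np.uint8(134), np.uint8(156)]]
```

move_arm --deltas '[{"linear": [0, 0, 0], "turn": [0, 0, -8.2], "gripper": 1}, {"linear": [0, 0, 0], "turn": [0, 0, -8.2], "gripper": 1}, {"linear": [0, 0, 0], "turn": [0, 0, -8.2], "gripper": 1}, {"linear": [0, 0, 0], "turn": [0, 0, -8.2], "gripper": 1}, {"linear": [0, 0, 0], "turn": [0, 0, -8.2], "gripper": 1}, {"linear": [0, 0, 0], "turn": [0, 0, -8.2], "gripper": 1}, {"linear": [0, 0, 0], "turn": [0, 0, -8.2], "gripper": 1}, {"linear": [0, 0, 0], "turn": [0, 0, -8.2], "gripper": 1}]'

```text
clock: 3.35
tcp_pos: [0.5984, -0.1446, 0.3884]
orientation: [-3.141, -0.0, -0.42]
ft_force: [-0.5, -0.1, -0.7]
grip_width: 0.0855
```

move_arm --deltas '[{"linear": [0, 0, 0], "turn": [0, 0, -8.2], "gripper": 1}, {"linear": [0, 0, 0], "turn": [0, 0, -8.2], "gripper": 1}, {"linear": [0, 0, 0], "turn": [0, 0, -8.2], "gripper": 1}, {"linear": [0.012, -0.037, 0.02], "turn": [0, 0, 0], "gripper": 1}, {"linear": [0.012, -0.037, 0.02], "turn": [0, 0, 0], "gripper": 1}, {"linear": [0.011, -0.038, 0.02], "turn": [0, 0, 0], "gripper": 1}, {"linear": [0, 0, 0.04], "turn": [0, 0, 0], "gripper": 1}, {"linear": [0, 0, 0], "turn": [0, 0, 0], "gripper": 1}]'

```text
clock: 4.15
tcp_pos: [0.6313, -0.0315, 0.284]
orientation: [-3.141, 0.007, 0.005]
ft_force: [-0.4, -0.8, -0.6]
grip_width: 0.0857
```

```bash
cat >> h.py <<'E'
def go(x,y,z=None,psi=None):
    "print tool-frame shift and turn to world target"
    s=manip.get_state(); T=pose(s); p=T[:3,3]; t=np.array([x,y,p[2] if z is None else z])
    ps=np.degrees(s['orientation'][2]); print('t',s['clock'],'pos',p.round(4),'psi',round(ps,2),'shift',(T[:3,:3].T@(t-p)).round(4),'turnz',None if psi is None else round(ps-psi,2),'F',s['ft_force'].round(1),'w',round(s['grip_width'],4))
E
python3 - <<'E'
from h import *
s=manip.get_state(); np.save('T3.npy',pose(s)); im=manip.grab_frame('wrist'); cv2.imwrite('pics/w3.png',im); C=cam('wrist',pose(s))
h=cv2.cvtColor(im,cv2.COLOR_BGR2HSV)
r=cv2.inRange(h,(0,150,150),(8,255,255))|cv2.inRange(h,(172,150,150),(180,255,255))
cs,_=cv2.findContours(r,cv2.RETR_EXTERNAL,cv2.CHAIN_APPROX_NONE); 
for c in cs:
    if cv2.contourArea(c)>200: 
        (u,v),rr=cv2.minEnclosingCircle(c); print(cv2.boundingRect(c),u,v,rr,at(C,(u,v),.126))
go(.634,-.033,.16,0)
E
```

```text
(270, 189, 37, 45) 288.0 211.13954162597656 22.34195899963379 [ 0.6333921  -0.02669215  0.126     ]
t 4.2 pos [ 0.6324 -0.0325  0.2868] psi 0.25 shift [0.0022 0.0006 0.1268] turnz 0.25 F [-0.6 -0.2  0.9] w 0.085
```

View pics/w3.png

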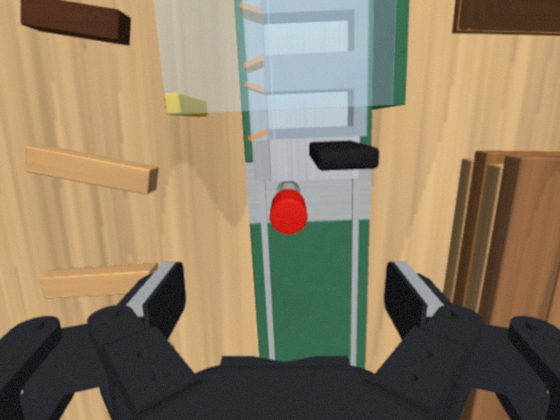

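The wrist view shows the red head's top disc centred at about (288,215), the black post at (343,154) and the fingers well clear of both. I'm descending and gripping.

move_arm --deltas '[{"linear": [0.0015, 0, 0.035], "turn": [0, 0, 0], "gripper": 1}, {"linear": [0, 0, 0.035], "turn": [0, 0, 0], "gripper": 1}, {"linear": [0, 0, 0.03], "turn": [0, 0, 0], "gripper": 1}, {"linear": [0, 0, 0.025], "turn": [0, 0, 0], "gripper": 1}, {"linear": [0, 0, 0], "turn": [0, 0, 0], "gripper": 1}, {"linear": [0, 0, 0], "turn": [0, 0, 0], "gripper": 0}, {"linear": [0, 0, 0], "turn": [0, 0, 0], "gripper": 0}, {"linear": [0, 0, 0], "turn": [0, 0, 0], "gripper": 0}]'

```text
clock: 5.0
tcp_pos: [0.6363, -0.0331, 0.1649]
orientation: [3.141, -0.003, 0.003]
ft_force: [-0.3, -0.1, 0.1]
grip_width: 0.0437
```

move_arm --deltas '[{"linear": [0, 0, 0], "turn": [0, 0, 0], "gripper": 0}, {"linear": [0, 0, 0], "turn": [0, 0, 0], "gripper": 0}, {"linear": [0, 0, 0], "turn": [0, 0, 0], "gripper": 0}, {"linear": [0, 0, 0], "turn": [0, 0, 0], "gripper": 0}]'

```text
clock: 5.4
tcp_pos: [0.6355, -0.0328, 0.1642]
orientation: [3.141, -0.0, 0.004]
ft_force: [-5.1, 0.4, 13.0]
grip_width: 0.0269
```

```bash
python3 -c "
from h import *
go(.634,-.032,.16,0); print(manip.get_state()['wrist_torque'])"
```

```text
t 5.4 pos [ 0.6355 -0.0328  0.1642] psi 0.2 shift [-0.0015 -0.0008  0.0042] turnz 0.2 F [-5.1  0.4 13. ] w 0.0269
[ 0.01855393  1.30593847 -0.04498565]
```

move_arm --deltas '[{"linear": [0, 0, -0.005], "turn": [0, 0, 0], "gripper": 0}, {"linear": [0, 0, -0.01], "turn": [0, 0, 0], "gripper": 0}, {"linear": [0, 0, -0.015], "turn": [0, 0, 0], "gripper": 0}, {"linear": [0, 0, -0.02], "turn": [0, 0, 0], "gripper": 0}, {"linear": [0, 0, -0.025], "turn": [0, 0, 0], "gripper": 0}, {"linear": [0, 0, -0.025], "turn": [0, 0, 0], "gripper": 0}, {"linear": [0, 0, 0], "turn": [0, 0, 0], "gripper": 0}]'

```text
clock: 6.1
tcp_pos: [0.6369, -0.0329, 0.2671]
orientation: [3.141, -0.006, 0.004]
ft_force: [0.1, -0.6, -1.8]
grip_width: 0.0267
```

move_arm --deltas '[{"linear": [-0.0152, 0.0406, 0], "turn": [0, 0, 0], "gripper": 0}, {"linear": [-0.0152, 0.0406, 0], "turn": [0, 0, 0], "gripper": 0}, {"linear": [-0.0152, 0.0406, 0], "turn": [0, 0, 0], "gripper": 0}, {"linear": [-0.0152, 0.0406, 0], "turn": [0, 0, 0], "gripper": 0}, {"linear": [-0.0152, 0.0406, 0], "turn": [0, 0, 0], "gripper": 0}, {"linear": [-0.0152, 0.0406, 0], "turn": [0, 0, 0], "gripper": 0}, {"linear": [-0.0152, 0.0406, 0], "turn": [0, 0, 0], "gripper": 0}, {"linear": [-0.0152, 0.0406, 0], "turn": [0, 0, 0], "gripper": 0}]'

```text
clock: 6.9
tcp_pos: [0.5141, -0.3595, 0.263]
orientation: [-3.142, 0.0, 0.003]
ft_force: [0.6, 0.2, -1.6]
grip_width: 0.0269
```

move_arm --deltas '[{"linear": [-0.0152, 0.0406, 0], "turn": [0, 0, 0], "gripper": 0}, {"linear": [-0.0152, 0.0406, 0], "turn": [0, 0, 0], "gripper": 0}, {"linear": [0, 0, 0], "turn": [0, 0, 0], "gripper": 0}, {"linear": [0, 0, 0], "turn": [0, 0, 0], "gripper": 0}, {"linear": [0, 0, 0], "turn": [0, 0, 0], "gripper": 0}]'

```text
clock: 7.4
tcp_pos: [0.485, -0.4385, 0.2627]
orientation: [-3.141, 0.0, 0.004]
ft_force: [0.2, 1.2, -0.7]
grip_width: 0.0268
```

Run:
```python
from h import *
s=manip.get_state(); np.save('T4.npy',pose(s)); im=manip.grab_frame('wrist'); cv2.imwrite('pics/w4.png',im)
go(.4837,-.4392,.164,0)
```

```text
t 7.45 pos [ 0.4852 -0.4383  0.2629] psi 0.25 shift [-0.0015  0.0009  0.0989] turnz 0.25 F [ 1.2  0.6 -1.2] w 0.0269
```

View pics/w4.png

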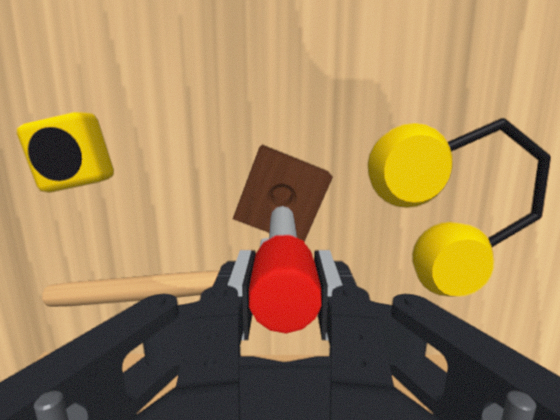

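The held pin's head disc is at (285,296), its tip near (284,212), and the stand hole at (282,193).

Run:
```python
from h import *
T=np.load('T4.npy'); C=cam('wrist',T)
print('hole',at(C,(282.5,193),.04))
z=T[2,3]
for uv,h in [((285,297),.038),((284,213),.158)]:
    P=at(C,uv,z-h); print((np.linalg.inv(T)@np.r_[P,1]).round(4))
im=cv2.imread('pics/w4.png'); r=cv2.inRange(im,(0,0,190),(70,70,255)); cs,_=cv2.findContours(r,0,1)
print([cv2.boundingRect(c) for c in cs if cv2.contourArea(c)>300])
print('proj tip if centered',proj(C,(T@[0,0,.158,1])[:3]),'top',proj(C,(T@[0,0,.038,1])[:3]))
```

```text
hole [ 0.48397402 -0.43428707  0.04      ]
[ 0.001  -0.0047  0.038   1.    ]
[ 4.00e-04 -3.30e-03  1.58e-01  1.00e+00]
[(250, 236, 71, 97)]
proj tip if centered [283.38259328 217.43292061] top [282.32646066 308.69418177]
```

move_arm --deltas '[{"linear": [-0.0014, -0.0004, 0.03], "turn": [0, 0, 0], "gripper": 0}, {"linear": [0, 0, 0.025], "turn": [0, 0, 0], "gripper": 0}, {"linear": [0, 0, 0], "turn": [0, 0, 0], "gripper": 0}, {"linear": [0, 0, 0], "turn": [0, 0, 0], "gripper": 0}]'

```text
clock: 7.85
tcp_pos: [0.484, -0.4383, 0.2084]
orientation: [-3.141, 0.0, 0.004]
ft_force: [-0.0, 0.2, -1.2]
grip_width: 0.0265
```

Run:
```python
from h import *
s=manip.get_state(); T=pose(s); np.save('T5.npy',T); im=manip.grab_frame('wrist'); C=cam('wrist',T)
cv2.imwrite('pics/w5.png',cv2.resize(im[130:330,180:380],None,fx=3,fy=3,interpolation=cv2.INTER_CUBIC))
go(.4838,-.4378,.164,0); print(proj(C,[.4838,-.4378,.04]),proj(C,[.4838,-.4343,.04]))
```

```text
t 7.9 pos [ 0.4842 -0.4388  0.2092] psi 0.24 shift [-0.0004 -0.001   0.0452] turnz 0.24 F [-0.3  1.3 -0.1] w 0.0267
[283.23000419 213.01932113] [283.24657985 208.4302874 ]
```

View pics/w5.png

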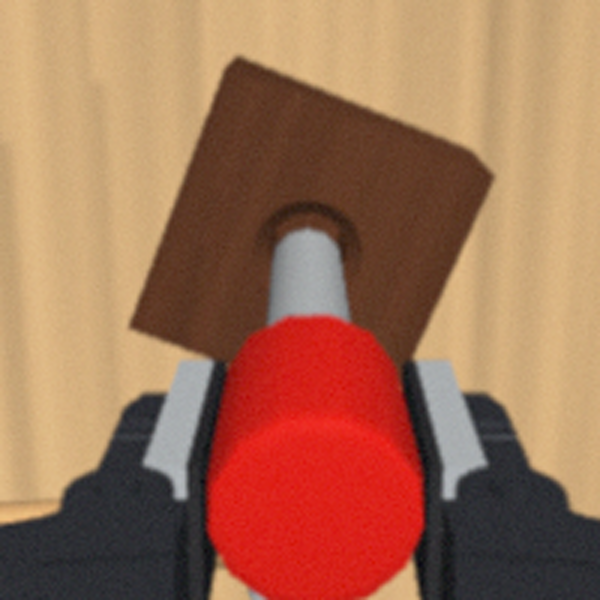

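move_arm --deltas '[{"linear": [-0.0003, 0.001, 0.01], "turn": [0, 0, 0], "gripper": 0}, {"linear": [0, 0, 0.008], "turn": [0, 0, 0], "gripper": 0}, {"linear": [0, 0, 0.006], "turn": [0, 0, 0], "gripper": 0}, {"linear": [0, 0, 0], "turn": [0, 0, 0], "gripper": 0}]'

```text
clock: 8.3
tcp_pos: [0.4829, -0.4397, 0.1828]
orientation: [-3.141, 0.001, 0.003]
ft_force: [1.8, -0.2, -1.3]
grip_width: 0.0264
```

```bash
python3 -c "
from h import *
go(.4838,-.4378,.164,0); print(manip.get_state()['wrist_torque'])"
```

```text
t 8.3 pos [ 0.4829 -0.4397  0.1828] psi 0.19 shift [ 0.0009 -0.0018  0.0188] turnz 0.19 F [ 1.8 -0.2 -1.3] w 0.0264
[-0.04170559 -0.04239775  0.00715014]
```

move_arm --deltas '[{"linear": [0.0003, 0, 0.008], "turn": [0, 0, 0], "gripper": 0}, {"linear": [0, 0, 0.006], "turn": [0, 0, 0], "gripper": 0}, {"linear": [0, 0, 0.003], "turn": [0, 0, 0], "gripper": 0}, {"linear": [0, 0, 0], "turn": [0, 0, 0], "gripper": 0}, {"linear": [0, 0, 0], "turn": [0, 0, 0], "gripper": 1}, {"linear": [0, 0, 0], "turn": [0, 0, 0], "gripper": 1}, {"linear": [0, 0, 0], "turn": [0, 0, 0], "gripper": 1}, {"linear": [0, 0, 0], "turn": [0, 0, 0], "gripper": 1}]'

```text
clock: 9.1
tcp_pos: [0.4836, -0.44, 0.1671]
orientation: [3.141, -0.0, 0.003]
ft_force: [-1.0, -0.3, 0.0]
grip_width: 0.0825
```

```bash
python3 -c "
from h import *
go(.4838,-.4378,.164,0); print(manip.get_state()['wrist_torque'])"
```

```text
t 9.1 pos [ 0.4836 -0.44    0.1671] psi 0.19 shift [ 0.0002 -0.0022  0.0031] turnz 0.19 F [-1.  -0.3  0. ] w 0.0825
[-0.03377325 -0.02447211 -0.03178804]
```

move_arm --deltas '[{"linear": [0, 0, -0.03], "turn": [0, 0, 0], "gripper": 1}, {"linear": [0, 0, -0.04], "turn": [0, 0, 0], "gripper": 1}, {"linear": [0, 0, -0.04], "turn": [0, 0, 0], "gripper": 1}, {"linear": [0, 0, -0.04], "turn": [0, 0, 0], "gripper": 1}, {"linear": [0.0187, -0.0448, 0], "turn": [0, 0, 0], "gripper": 1}, {"linear": [0.0187, -0.0448, 0], "turn": [0, 0, 0], "gripper": 1}, {"linear": [0.0187, -0.0448, 0], "turn": [0, 0, 0], "gripper": 1}, {"linear": [0.0187, -0.0448, 0], "turn": [0, 0, 0], "gripper": 1}]'

```text
clock: 9.9
tcp_pos: [0.558, -0.2587, 0.3172]
orientation: [3.141, -0.0, 0.003]
ft_force: [-0.3, -0.6, 0.3]
grip_width: 0.0856
```

move_arm --deltas '[{"linear": [0.0187, -0.0448, 0], "turn": [0, 0, 0], "gripper": 1}, {"linear": [0.0187, -0.0448, 0], "turn": [0, 0, 0], "gripper": 1}, {"linear": [0.0187, -0.0448, 0], "turn": [0, 0, 0], "gripper": 1}, {"linear": [0.0187, -0.0448, 0], "turn": [0, 0, 0], "gripper": 1}, {"linear": [0.0187, -0.0448, 0], "turn": [0, 0, 0], "gripper": 1}, {"linear": [0.0187, -0.0448, 0], "turn": [0, 0, 0], "gripper": 1}, {"linear": [0, 0, 0], "turn": [0, 0, 7.95], "gripper": 1}, {"linear": [0, 0, 0], "turn": [0, 0, 7.95], "gripper": 1}]'

```text
clock: 10.7
tcp_pos: [0.6693, 0.0105, 0.3167]
orientation: [3.142, 0.0, -0.277]
ft_force: [-1.4, -0.5, -0.2]
grip_width: 0.0855
```

move_arm --deltas '[{"linear": [0, 0, 0], "turn": [0, 0, 7.95], "gripper": 1}, {"linear": [0, 0, 0], "turn": [0, 0, 7.95], "gripper": 1}, {"linear": [0, 0, 0], "turn": [0, 0, 7.95], "gripper": 1}, {"linear": [0, 0, 0], "turn": [0, 0, 7.95], "gripper": 1}, {"linear": [0, 0, 0], "turn": [0, 0, 7.95], "gripper": 1}, {"linear": [0, 0, 0], "turn": [0, 0, 7.95], "gripper": 1}, {"linear": [0, 0, 0], "turn": [0, 0, 7.95], "gripper": 1}, {"linear": [0, 0, 0], "turn": [0, 0, 7.95], "gripper": 1}]'

```text
clock: 11.5
tcp_pos: [0.6689, 0.0087, 0.317]
orientation: [-3.142, 0.0, -1.39]
ft_force: [0.5, 0.3, -0.2]
grip_width: 0.0857
```

move_arm --deltas '[{"linear": [0, 0, 0], "turn": [0, 0, 7.95], "gripper": 1}, {"linear": [0, 0, 0], "turn": [0, 0, 0], "gripper": 1}, {"linear": [0, 0, 0], "turn": [0, 0, 0], "gripper": 1}, {"linear": [0, 0, 0], "turn": [0, 0, 0], "gripper": 1}]'

```text
clock: 11.9
tcp_pos: [0.6689, 0.0087, 0.3169]
orientation: [3.142, 0.0, -1.519]
ft_force: [-0.4, 0.7, -0.0]
grip_width: 0.0848
```

Run:
```python
from h import *
s=manip.get_state(); T=pose(s); np.save('T6.npy',T); im=manip.grab_frame('wrist'); cv2.imwrite('pics/w6.png',im)
cv2.imwrite('pics/z6.png',np.hstack([im,cv2.resize(im[0:210,200:320],(240,420),interpolation=cv2.INTER_CUBIC)]))
go(.671,.008,.179,-87.4)
C=cam('wrist',T); print(proj(C,[.671,.008,.14]))
```

```text
t 11.95 pos [0.6689 0.0087 0.3169] psi -87.1 shift [ 0.0008 -0.002   0.1379] turnz 0.3 F [-0.8 -0.2 -0. ] w 0.0856
[285.08733618 209.42151211]
```

View pics/z6.png

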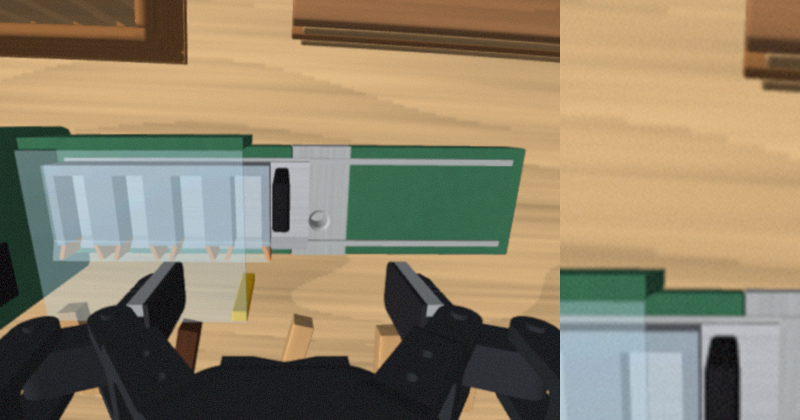

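The hand post's top is at (281,205), right between the fingers; the empty lock hole shows at (319,219). I'm descending to grip the post.

move_arm --deltas '[{"linear": [-0.0015, -0.002, 0.04], "turn": [0, 0, 0.3], "gripper": 1}, {"linear": [0, 0, 0.04], "turn": [0, 0, 0], "gripper": 1}, {"linear": [0, 0, 0.035], "turn": [0, 0, 0], "gripper": 1}, {"linear": [0, 0, 0.021], "turn": [0, 0, 0], "gripper": 1}, {"linear": [0, 0, 0], "turn": [0, 0, 0], "gripper": 0}, {"linear": [0, 0, 0], "turn": [0, 0, 0], "gripper": 0}, {"linear": [0, 0, 0], "turn": [0, 0, 0], "gripper": 0}, {"linear": [0, 0, 0], "turn": [0, 0, 0], "gripper": 0}]'

```text
clock: 12.75
tcp_pos: [0.6716, 0.0103, 0.1825]
orientation: [-3.139, -0.0, -1.528]
ft_force: [1.5, -0.6, -0.5]
grip_width: 0.0282
```

move_arm --deltas '[{"linear": [0, 0, 0], "turn": [0, 0, 0], "gripper": 0}, {"linear": [0, 0, 0], "turn": [0, 0, 0], "gripper": 0}, {"linear": [0, 0, 0], "turn": [0, 0, 0], "gripper": 0}, {"linear": [0, 0, 0], "turn": [0, 0, 0], "gripper": 0}]'

```text
clock: 13.15
tcp_pos: [0.6713, 0.0104, 0.1822]
orientation: [-3.14, -0.0, -1.528]
ft_force: [-1.6, 0.6, 7.7]
grip_width: 0.0133
```

```bash
python3 -c "
from h import *
print('lockhole',at(cam('wrist',np.load('T6.npy')),(318,219),.036))
go(.671,.008,.179,-87.4); print(manip.get_state()['wrist_torque'])"
```

```text
lockhole [ 0.63500313 -0.03016622  0.036     ]
t 13.15 pos [0.6713 0.0104 0.1822] psi -87.54 shift [0.0023 0.0004 0.0032] turnz -0.14 F [-1.6  0.6  7.7] w 0.0133
[0.1338535  0.30065142 0.13572143]
```

move_arm --deltas '[{"linear": [0.01, 0, 0], "turn": [0, 0, 0], "gripper": 0}, {"linear": [0.02, 0, 0], "turn": [0, 0, 0], "gripper": 0}, {"linear": [0.02, 0, 0], "turn": [0, 0, 0], "gripper": 0}, {"linear": [0.02, 0, 0], "turn": [0, 0, 0], "gripper": 0}, {"linear": [0.02, 0, 0], "turn": [0, 0, 0], "gripper": 0}, {"linear": [0.02, 0, 0], "turn": [0, 0, 0], "gripper": 0}, {"linear": [0.02, 0, 0], "turn": [0, 0, 0], "gripper": 0}, {"linear": [0.02, 0, 0], "turn": [0, 0, 0], "gripper": 0}]'

```text
clock: 13.95
tcp_pos: [0.6782, -0.14, 0.1822]
orientation: [-3.139, -0.0, -1.528]
ft_force: [4.0, 4.8, 5.3]
grip_width: 0.0131
```

move_arm --deltas '[{"linear": [0.02, 0, 0], "turn": [0, 0, 0], "gripper": 0}, {"linear": [0.02, 0, 0], "turn": [0, 0, 0], "gripper": 0}, {"linear": [0.02, 0, 0], "turn": [0, 0, 0], "gripper": 0}, {"linear": [0.01, 0, 0], "turn": [0, 0, 0], "gripper": 0}, {"linear": [0.007, 0, 0], "turn": [0, 0, 0], "gripper": 0}, {"linear": [0, 0, 0], "turn": [0, 0, 0], "gripper": 0}, {"linear": [0, 0, 0], "turn": [0, 0, 0], "gripper": 0}]'

```text
clock: 14.65
tcp_pos: [0.6818, -0.2173, 0.1823]
orientation: [-3.138, -0.002, -1.528]
ft_force: [5.6, -2.5, 2.2]
grip_width: 0.0129
```

```bash
python3 -c "
from h import *
go(.671+.045*.23,.0104-.2298,.182,-87.4); print(manip.get_state()['wrist_torque'])"
```

```text
t 14.65 pos [ 0.6818 -0.2173  0.1823] psi -87.56 shift [0.0021 0.0005 0.0003] turnz -0.16 F [ 5.6 -2.5  2.2] w 0.0129
[-0.22237311 -0.68618953  0.16433994]
```

move_arm --deltas '[{"linear": [0.002, 0, 0], "turn": [0, 0, 0], "gripper": 0}, {"linear": [0.002, 0, 0], "turn": [0, 0, 0], "gripper": 0}, {"linear": [0.001, 0, 0], "turn": [0, 0, 0], "gripper": 0}, {"linear": [0, 0, 0], "turn": [0, 0, 0], "gripper": 0}]'

```text
clock: 15.05
tcp_pos: [0.6818, -0.2183, 0.1822]
orientation: [-3.139, 0.004, -1.527]
ft_force: [5.5, 26.1, 10.5]
grip_width: 0.013
```

```bash
python3 -c "
from h import *
go(.671+.045*.23,.0104-.2298,.182,-87.4); print(manip.get_state()['wrist_torque'])"
```

```text
t 15.05 pos [ 0.6818 -0.2183  0.1822] psi -87.48 shift [0.0011 0.0005 0.0002] turnz -0.08 F [ 5.5 26.1 10.5] w 0.013
[ 3.73567993 -0.66810062  0.06450592]
```

move_arm --deltas '[{"linear": [-0.003, 0, 0], "turn": [0, 0, 0], "gripper": 1}, {"linear": [0, 0, 0], "turn": [0, 0, 0], "gripper": 1}, {"linear": [0, 0, 0], "turn": [0, 0, 0], "gripper": 1}, {"linear": [0, 0, 0], "turn": [0, 0, 0], "gripper": 1}, {"linear": [0, 0, -0.03], "turn": [0, 0, 0], "gripper": 1}, {"linear": [0, 0, -0.04], "turn": [0, 0, 0], "gripper": 1}, {"linear": [-0.02, 0.02, -0.035], "turn": [0, 0, 0], "gripper": 1}, {"linear": [-0.02, 0.02, -0.035], "turn": [0, 0, 0], "gripper": 1}]'

```text
clock: 15.85
tcp_pos: [0.6385, -0.1804, 0.322]
orientation: [-3.141, -0.0, -1.529]
ft_force: [0.4, 0.2, 1.2]
grip_width: 0.0855
```

move_arm --deltas '[{"linear": [-0.025, 0.025, -0.03], "turn": [0, 0, 0], "gripper": 1}, {"linear": [-0.025, 0.025, -0.03], "turn": [0, 0, 0], "gripper": 1}, {"linear": [-0.025, 0.025, 0], "turn": [0, 0, 0], "gripper": 1}, {"linear": [-0.02, 0.01, 0], "turn": [0, 0, 0], "gripper": 1}, {"linear": [0, 0, 0], "turn": [0, 0, 0], "gripper": 1}, {"linear": [0, 0, 0], "turn": [0, 0, 0], "gripper": 1}, {"linear": [0, 0, 0], "turn": [0, 0, 0], "gripper": 1}]'

```text
clock: 16.55
tcp_pos: [0.5505, -0.0896, 0.3808]
orientation: [-3.141, -0.0, -1.529]
ft_force: [-0.8, 0.0, 0.5]
grip_width: 0.0857
```

Run:
```python
from h import *
s=manip.get_state(); T=pose(s); np.save('T7.npy',T); im=manip.grab_frame('wrist'); cv2.imwrite('pics/w7.png',im)
go(.55,-.08)
```

```text
t 16.6 pos [ 0.5505 -0.0897  0.3806] psi -87.6 shift [-0.0097  0.0001 -0.    ] turnz None F [-0.4  0.5  0.2] w 0.0854
```

View pics/w7.png

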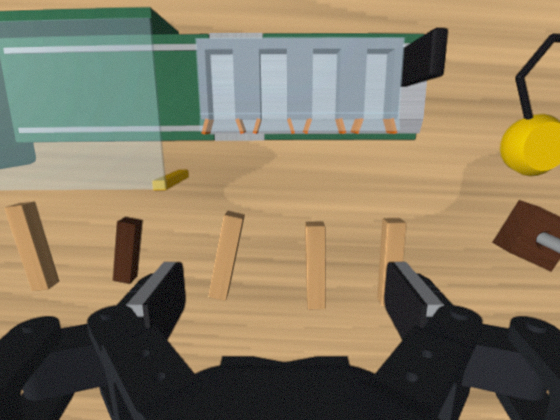

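The carriage is out, with its four sleeve mouths (orange) between (206,126) and (390,126) and the pin parked in the stand at (545,240). Now I'll measure strips and mouths.

```bash
cat >> h.py <<'E'
def strips(im,C,ztop=.026,roi=None,thr=112):
    h=cv2.cvtColor(cv2.GaussianBlur(im,(3,3),0),cv2.COLOR_BGR2HSV)
    m=cv2.inRange(h,(12,thr,150),(22,160,255)); 
    if roi: q=np.zeros_like(m); x0,y0,x1,y1=roi; q[y0:y1,x0:x1]=m[y0:y1,x0:x1]; m=q
    m=cv2.morphologyEx(m,cv2.MORPH_OPEN,np.ones((5,5))); m=cv2.morphologyEx(m,cv2.MORPH_CLOSE,np.ones((7,7)))
    cs,_=cv2.findContours(m,0,1); out=[]
    for c in cs:
        if cv2.contourArea(c)<600: continue
        p=np.array([at(C,q[0],ztop)[:2] for q in c],np.float32)
        (cx,cy),(w,l),a=cv2.minAreaRect(p*1000); b=cv2.boxPoints(((cx,cy),(w,l),a))
        e=[b[1]-b[0],b[2]-b[1]]; e=max(e,key=np.linalg.norm); e=e*np.sign(e[0])
        out.append((cx,cy,max(w,l),min(w,l),np.degrees(np.arctan2(e[1],e[0])))); print('strip c(%.1f %.1f) L%.1f W%.1f ang %.1f'%out[-1], cv2.boundingRect(c))
    return out,m
E
python3 - <<'E'
from h import *
for n in (1,7):
    im=cv2.imread(f'pics/w{n}.png'); C=cam('wrist',np.load(f'T{n}.npy')); print(n); o,m=strips(im,C,roi=(0,125,560,330) if n==1 else (0,195,560,330))
h=cv2.cvtColor(im,cv2.COLOR_BGR2HSV); m=cv2.inRange(h,(3,150,120),(16,255,255)); m[:100]=0;m[145:]=0
cs,_=cv2.findContours(m,0,1)
for c in sorted(cs,key=lambda c:c[0,0,0]):
    if cv2.contourArea(c)>15: b=c[c[:,0,1].argmax()][0]; print(b,cv2.boundingRect(c),at(C,b,.05).round(4),at(C,b,.08).round(4))
E
```

```text
1
strip c(423.5 -138.4) L125.9 W27.1 ang 4.6 (297, 142, 25, 95)
strip c(431.9 262.7) L120.5 W28.6 ang 8.6 (0, 137, 32, 90)
strip c(432.6 -242.3) L125.1 W31.9 ang 3.2 (376, 136, 27, 94)
strip c(432.4 -12.3) L124.6 W25.6 ang -10.4 (199, 135, 31, 95)
7
strip c(424.0 -137.9) L123.7 W27.2 ang 4.3 (305, 226, 21, 83)
strip c(436.7 -241.5) L117.6 W33.0 ang 3.2 (377, 222, 29, 80)
strip c(432.5 -12.4) L124.0 W25.8 ang -10.3 (209, 216, 33, 84)
strip c(434.7 261.6) L125.2 W25.3 ang 8.6 (5, 205, 42, 86)
```

Run:
```python
from h import *
im=cv2.imread('pics/w7.png'); C=cam('wrist',np.load('T7.npy'))
cv2.imwrite('pics/z7.png',cv2.resize(im[20:150,190:460],None,fx=2.9,fy=2.9,interpolation=cv2.INTER_CUBIC))
for u in (205,390): print([at(C,(u,132),z).round(4)[:2] for z in (.042,.092)])
phi=np.radians(2.63); R=np.array([[np.cos(phi),-np.sin(phi)],[np.sin(phi),np.cos(phi)]])
post=np.array([.6818,-.2180])
for i in range(4):
    c=post+R@[-.07,.034+.056*i]; print(i+1,c.round(4),proj(C,[*c,.048]).round(1),proj(C,[*c,.086]).round(1))
```

```text
[array([0.6018, 0.0069]), array([ 0.6037, -0.0046])]
[array([ 0.6113, -0.2138]), array([ 0.6119, -0.1983])]
1 [ 0.6103 -0.1872] [369.1 131.9] [377.9 132.9]
2 [ 0.6077 -0.1313] [321.5 132. ] [325.4 133. ]
3 [ 0.6052 -0.0754] [273.8 132.1] [272.8 133.1]
4 [ 0.6026 -0.0194] [226.2 132.4] [220.2 133.4]
```

View pics/z7.png

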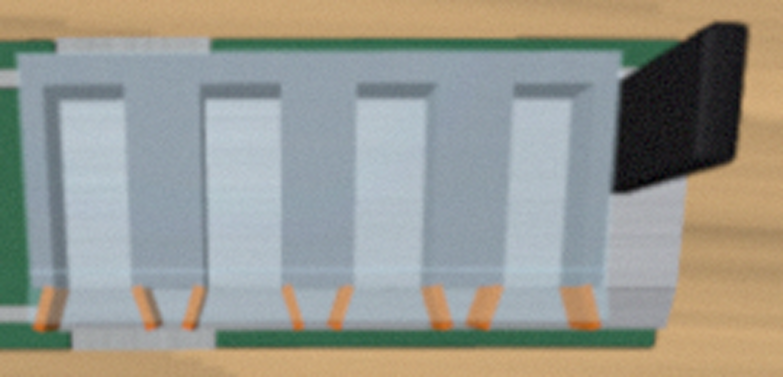

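move_arm --deltas '[{"linear": [0.0246, 0.0281, 0.025], "turn": [0, 0, 0], "gripper": 1}, {"linear": [0.0246, 0.0281, 0.025], "turn": [0, 0, 0], "gripper": 1}, {"linear": [0.0246, 0.0281, 0.025], "turn": [0, 0, 0], "gripper": 1}, {"linear": [0.0246, 0.0281, 0.025], "turn": [0, 0, 0], "gripper": 1}, {"linear": [0.0246, 0.0281, 0.025], "turn": [0, 0, 0], "gripper": 1}, {"linear": [0.0246, 0.0281, 0.025], "turn": [0, 0, 0], "gripper": 1}, {"linear": [0, 0, 0.04], "turn": [0, 0, 0], "gripper": 1}, {"linear": [0, 0, 0.04], "turn": [0, 0, 0], "gripper": 1}]'

```text
clock: 17.4
tcp_pos: [0.3875, -0.2454, 0.1498]
orientation: [-3.14, -0.001, -1.531]
ft_force: [1.4, -1.8, 0.3]
grip_width: 0.0855
```

move_arm --deltas '[{"linear": [0, 0, 0.03], "turn": [0, 0, 0], "gripper": 1}, {"linear": [0, 0, 0], "turn": [0, 0, 0], "gripper": 1}, {"linear": [0, 0, 0], "turn": [0, 0, 0], "gripper": 1}]'

```text
clock: 17.7
tcp_pos: [0.388, -0.244, 0.121]
orientation: [3.141, 0.001, -1.529]
ft_force: [-0.1, 0.4, 0.2]
grip_width: 0.0856
```

Run:
```python
from h import *
go(.388,-.244,.077,-87.4)
T=pose(); im=manip.grab_frame('wrist'); cv2.imwrite('pics/w8.png',im); strips(im,cam('wrist',T))
```

```text
t 17.7 pos [ 0.388 -0.244  0.121] psi -87.58 shift [ 0.     -0.0001  0.044 ] turnz -0.18 F [-0.1  0.4  0.2] w 0.0856
strip c(423.0 -138.9) L123.8 W24.8 ang 4.5 (29, 44, 93, 247)
strip c(432.3 -245.4) L123.6 W25.6 ang 3.4 (261, 31, 56, 252)
```

move_arm --deltas '[{"linear": [0.004, 0.001, 0.02], "turn": [0, 0, -1], "gripper": 1}, {"linear": [0, 0, 0.015], "turn": [0, 0, 0], "gripper": 1}, {"linear": [0, 0, 0.009], "turn": [0, 0, 0], "gripper": 1}, {"linear": [0, 0, 0], "turn": [0, 0, 0], "gripper": 0}, {"linear": [0, 0, 0], "turn": [0, 0, 0], "gripper": 0}, {"linear": [0, 0, 0], "turn": [0, 0, 0], "gripper": 0}, {"linear": [0, 0, 0], "turn": [0, 0, 0], "gripper": 0}, {"linear": [0, 0, 0], "turn": [0, 0, 0], "gripper": 0}]'

```text
clock: 18.55
tcp_pos: [0.3873, -0.2478, 0.0777]
orientation: [-3.141, -0.001, -1.511]
ft_force: [-1.7, 1.5, 14.5]
grip_width: 0.025
```

move_arm --deltas '[{"linear": [0, 0, 0], "turn": [0, 0, 0], "gripper": 0}, {"linear": [0, 0, 0], "turn": [0, 0, 0], "gripper": 0}, {"linear": [0, 0, 0], "turn": [0, 0, 0], "gripper": 0}]'

```text
clock: 18.85
tcp_pos: [0.3873, -0.2478, 0.0776]
orientation: [-3.141, -0.001, -1.511]
ft_force: [-1.2, 1.6, 14.9]
grip_width: 0.0249
```

```bash
cat >> h.py <<'E'
PHI=np.radians(2.63); POST=np.array([.6818,-.2180]); RF=np.array([[np.cos(PHI),-np.sin(PHI)],[np.sin(PHI),np.cos(PHI)]])
def sl(i,x): return POST+RF@[-.0475+x,.034+.056*(i-1)]
E
python3 - <<'E'
from h import *
go(*sl(1,-.145),.126,-87.37)
E
```

```text
t 18.85 pos [ 0.3873 -0.2478  0.0776] psi -86.56 shift [-0.0487 -0.1038 -0.0483] turnz 0.81 F [-1.2  1.6 14.9] w 0.0249
```

move_arm --deltas '[{"linear": [0, 0, -0.02], "turn": [0, 0, 0], "gripper": 0}, {"linear": [0, 0, -0.03], "turn": [0, 0, 0.8], "gripper": 0}, {"linear": [-0.025, 0, 0], "turn": [0, 0, 0], "gripper": 0}, {"linear": [-0.025, -0.03, 0], "turn": [0, 0, 0], "gripper": 0}, {"linear": [0, -0.03, 0], "turn": [0, 0, 0], "gripper": 0}, {"linear": [0, -0.03, 0], "turn": [0, 0, 0], "gripper": 0}, {"linear": [0, 0, 0], "turn": [0, 0, 0], "gripper": 0}, {"linear": [0, 0, 0], "turn": [0, 0, 0], "gripper": 0}]'

```text
clock: 19.65
tcp_pos: [0.4747, -0.1933, 0.1269]
orientation: [3.142, -0.0, -1.524]
ft_force: [-0.2, -0.6, -0.7]
grip_width: 0.0245
```

Run:
```python
from h import *
go(*sl(1,-.145),.1268,-87.37)
T=pose(); im=manip.grab_frame('wrist'); cv2.imwrite('pics/w9.png',im)
# predicted sleeve 1 axis and strip axis in tool
```

```text
t 19.65 pos [ 0.4747 -0.1933  0.1269] psi -87.3 shift [ 0.0002 -0.0132  0.0001] turnz 0.07 F [-0.2 -0.6 -0.7] w 0.0245
```

View pics/w9.png

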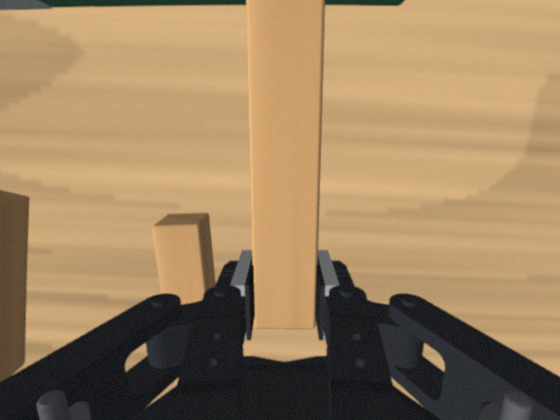

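move_arm --deltas '[{"linear": [0.0002, -0.012, 0], "turn": [0, 0, 0], "gripper": 0}, {"linear": [0, -0.01, 0], "turn": [0, 0, 0], "gripper": 0}, {"linear": [0, -0.01, 0], "turn": [0, 0, 0], "gripper": 0}, {"linear": [0, -0.01, 0], "turn": [0, 0, 0], "gripper": 0}, {"linear": [0, 0, 0], "turn": [0, 0, 0], "gripper": 0}]'

```text
clock: 20.2
tcp_pos: [0.5181, -0.1919, 0.1269]
orientation: [-3.14, -0.001, -1.524]
ft_force: [0.7, -0.4, -0.4]
grip_width: 0.0247
```

move_arm --deltas '[{"linear": [0, -0.01, 0], "turn": [0, 0, 0], "gripper": 0}, {"linear": [0, -0.01, 0], "turn": [0, 0, 0], "gripper": 0}, {"linear": [0, 0, 0], "turn": [0, 0, 0], "gripper": 0}]'

```text
clock: 20.5
tcp_pos: [0.538, -0.191, 0.127]
orientation: [-3.14, -0.001, -1.524]
ft_force: [-0.0, -0.2, -0.1]
grip_width: 0.0248
```

Run:
```python
from h import *
go(*sl(1,-.045),.1268,-87.37); print(manip.get_state()['wrist_torque'])
im=manip.grab_frame('wrist'); cv2.imwrite('pics/w10.png',im)
T=np.eye(4); print((at(cam('wrist',T),(286,328),.0516)))
```

```text
t 20.5 pos [ 0.538 -0.191  0.127] psi -87.34 shift [-0.0004 -0.0499  0.0002] turnz 0.03 F [-0.  -0.2 -0.1] w 0.0248
[ 0.00146933  0.04086405 -0.03461666]
[0.00089619 0.016299   0.0516    ]
```

move_arm --deltas '[{"linear": [-0.0003, -0.01, 0], "turn": [0, 0, 0], "gripper": 0}, {"linear": [0, -0.01, 0], "turn": [0, 0, 0], "gripper": 0}, {"linear": [0, -0.01, 0], "turn": [0, 0, 0], "gripper": 0}, {"linear": [0, -0.008, 0], "turn": [0, 0, 0], "gripper": 0}, {"linear": [0, 0, 0], "turn": [0, 0, 0], "gripper": 0}]'

```text
clock: 21.05
tcp_pos: [0.5758, -0.1888, 0.1269]
orientation: [-3.141, -0.0, -1.524]
ft_force: [-0.0, -0.1, -0.3]
grip_width: 0.0246
```

move_arm --deltas '[{"linear": [0, -0.003, 0], "turn": [0, 0, 0], "gripper": 0}, {"linear": [0, -0.003, 0], "turn": [0, 0, 0], "gripper": 0}, {"linear": [0, -0.002, 0], "turn": [0, 0, 0], "gripper": 0}, {"linear": [0, 0, 0], "turn": [0, 0, 0], "gripper": 0}]'

```text
clock: 21.45
tcp_pos: [0.5827, -0.1885, 0.1269]
orientation: [-3.141, -0.0, -1.525]
ft_force: [-0.1, -1.1, -0.2]
grip_width: 0.0247
```

Run:
```python
from h import *
go(*sl(1,-.045),.1268,-87.37); print(manip.get_state()['wrist_torque'])
```

```text
t 21.45 pos [ 0.5827 -0.1885  0.1269] psi -87.36 shift [ 0.     -0.0052  0.0001] turnz 0.01 F [-0.1 -1.1 -0.2] w 0.0247
[ 0.00971884  0.0327572  -0.02952366]
```

move_arm --deltas '[{"linear": [0, -0.002, 0], "turn": [0, 0, 0], "gripper": 0}, {"linear": [0, -0.002, 0], "turn": [0, 0, 0], "gripper": 0}, {"linear": [0, 0, 0], "turn": [0, 0, 0], "gripper": 0}]'

```text
clock: 21.75
tcp_pos: [0.5868, -0.1883, 0.1269]
orientation: [-3.141, -0.0, -1.525]
ft_force: [0.3, 0.5, -1.0]
grip_width: 0.0247
```

move_arm --deltas '[{"linear": [0, -0.002, 0], "turn": [0, 0, 0], "gripper": 0}, {"linear": [0, 0, 0], "turn": [0, 0, 0], "gripper": 0}]'

```text
clock: 21.95
tcp_pos: [0.5884, -0.1881, 0.1268]
orientation: [3.141, 0.0, -1.525]
ft_force: [-1.3, -0.0, -1.1]
grip_width: 0.0248
```

move_arm --deltas '[{"linear": [0, -0.0015, 0], "turn": [0, 0, 0], "gripper": 0}, {"linear": [0, 0, 0], "turn": [0, 0, 0], "gripper": 0}]'

```text
clock: 22.15
tcp_pos: [0.5886, -0.188, 0.1264]
orientation: [3.138, 0.001, -1.525]
ft_force: [-9.7, -2.4, 1.9]
grip_width: 0.025
```

move_arm --deltas '[{"linear": [0, -0.001, 0], "turn": [0, 0, 0], "gripper": 0}, {"linear": [0, 0, 0], "turn": [0, 0, 0], "gripper": 0}, {"linear": [0, 0.001, 0], "turn": [0, 0, 0], "gripper": 0.53}, {"linear": [0, 0, 0], "turn": [0, 0, 0], "gripper": 0.53}, {"linear": [0, 0, 0], "turn": [0, 0, 0], "gripper": 0.53}, {"linear": [0, 0, 0], "turn": [0, 0, 0], "gripper": 0.53}]'

```text
clock: 22.75
tcp_pos: [0.5903, -0.1881, 0.127]
orientation: [-3.141, -0.0, -1.525]
ft_force: [0.8, 0.3, -0.1]
grip_width: 0.0451
```

move_arm --deltas '[{"linear": [0, 0, -0.02], "turn": [0, 0, 0], "gripper": 0.53}, {"linear": [0, 0, -0.03], "turn": [0, 0, 0], "gripper": 0.53}, {"linear": [0, 0, -0.04], "turn": [0, 0, 0], "gripper": 0.53}, {"linear": [0, 0.02, -0.04], "turn": [0, 0, 0], "gripper": 1}, {"linear": [0, 0.04, -0.02], "turn": [0, 0, 0], "gripper": 1}, {"linear": [0, 0.05, 0], "turn": [0, 0, 0], "gripper": 1}, {"linear": [0, 0, 0], "turn": [0, 0, 0], "gripper": 1}, {"linear": [0, 0, 0], "turn": [0, 0, 0], "gripper": 1}]'

```text
clock: 23.55
tcp_pos: [0.4796, -0.1933, 0.2774]
orientation: [-3.141, -0.0, -1.526]
ft_force: [0.7, -0.6, 0.1]
grip_width: 0.0856
```

Run:
```python
from h import *
s=manip.get_state();T=pose(s); np.save('T11.npy',T); im=manip.grab_frame('wrist'); cv2.imwrite('pics/w11.png',im); C=cam('wrist',T)
strips(im,C); print('strip in sleeve, at z .074'); strips(im,C,ztop=.074,roi=(0,0,560,160))
go(.42-.045,-.1405,.077,-85.6); print('expected outer end',sl(1,-.0625))
```

```text
strip c(423.3 -138.4) L123.8 W25.0 ang 4.6 (211, 184, 33, 115)
strip c(432.2 -12.6) L124.5 W25.0 ang -10.6 (89, 170, 34, 116)
strip c(601.1 -187.4) L49.8 W30.0 ang 2.6 (267, 28, 34, 61)
strip in sleeve, at z .074
strip c(592.8 -187.8) L42.4 W25.5 ang 2.6 (267, 28, 34, 61)
t 23.6 pos [ 0.4806 -0.1934  0.2773] psi -87.38 shift [-0.0578  0.1033  0.2001] turnz -1.78 F [ 1.1 -0.1 -0.5] w 0.0856
expected outer end [ 0.57035574 -0.18908328]
```

View pics/w11.png

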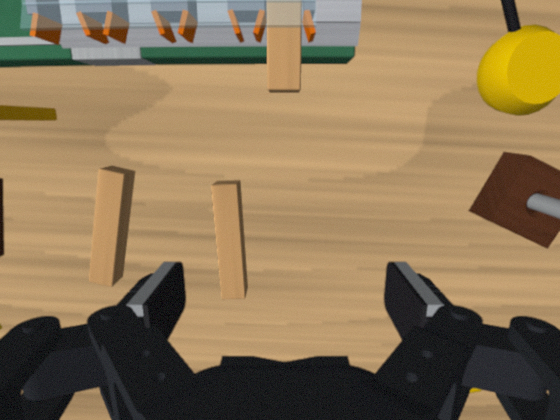

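move_arm --deltas '[{"linear": [0, 0, 0], "turn": [0, 0, -2], "gripper": 1}, {"linear": [-0.0198, 0.0326, 0.02], "turn": [0, 0, 0], "gripper": 1}, {"linear": [-0.0198, 0.0326, 0.02], "turn": [0, 0, 0], "gripper": 1}, {"linear": [-0.0198, 0.0326, 0.02], "turn": [0, 0, 0], "gripper": 1}, {"linear": [0, 0, 0.045], "turn": [0, 0, 0], "gripper": 1}, {"linear": [0, 0, 0.04], "turn": [0, 0, 0], "gripper": 1}, {"linear": [0, 0, 0], "turn": [0, 0, 0], "gripper": 1}, {"linear": [0, 0, 0], "turn": [0, 0, 0], "gripper": 1}]'

```text
clock: 24.4
tcp_pos: [0.3785, -0.142, 0.1319]
orientation: [3.14, 0.001, -1.489]
ft_force: [-0.4, -0.2, 0.8]
grip_width: 0.0853
```

Run:
```python
from h import *
T=pose(); im=manip.grab_frame('wrist'); cv2.imwrite('pics/w12.png',im); strips(im,cam('wrist',T))
go(.3785,-.1421,.077,-85.4)
```

```text
strip c(422.9 -138.3) L123.6 W25.2 ang 4.7 (259, 36, 52, 238)
strip c(432.9 -13.0) L125.1 W24.6 ang -10.7 (14, 0, 68, 242)
t 24.45 pos [ 0.3789 -0.1422  0.1328] psi -85.33 shift [-0.0002  0.0004  0.0558] turnz 0.07 F [0.3 0.1 0.8] w 0.0855
```

move_arm --deltas '[{"linear": [0, 0.001, 0.025], "turn": [0, 0, 0], "gripper": 1}, {"linear": [0, 0, 0.018], "turn": [0, 0, 0], "gripper": 1}, {"linear": [0, 0, 0.012], "turn": [0, 0, 0], "gripper": 1}, {"linear": [0, 0, 0], "turn": [0, 0, 0], "gripper": 0}, {"linear": [0, 0, 0], "turn": [0, 0, 0], "gripper": 0}, {"linear": [0, 0, 0], "turn": [0, 0, 0], "gripper": 0}, {"linear": [0, 0, 0], "turn": [0, 0, 0], "gripper": 0}, {"linear": [0, 0, 0], "turn": [0, 0, 0], "gripper": 0}]'

```text
clock: 25.25
tcp_pos: [0.3773, -0.1422, 0.0779]
orientation: [-3.14, -0.001, -1.49]
ft_force: [-0.4, 0.5, 22.6]
grip_width: 0.0249
```

move_arm --deltas '[{"linear": [0, 0, 0], "turn": [0, 0, 0], "gripper": 0}, {"linear": [0, 0, 0], "turn": [0, 0, 0], "gripper": 0}, {"linear": [0, 0, 0], "turn": [0, 0, 0], "gripper": 0}]'

```text
clock: 25.55
tcp_pos: [0.3772, -0.1422, 0.0779]
orientation: [-3.14, -0.001, -1.49]
ft_force: [-1.9, 0.8, 22.9]
grip_width: 0.0251
```

move_arm --deltas '[{"linear": [0, 0, -0.02], "turn": [0, 0, 0], "gripper": 0}, {"linear": [0, 0, -0.029], "turn": [0, 0, 2], "gripper": 0}, {"linear": [0, 0, 0], "turn": [0, 0, 0], "gripper": 0}, {"linear": [0, 0, 0], "turn": [0, 0, 0], "gripper": 0}]'

```text
clock: 25.95
tcp_pos: [0.3772, -0.1422, 0.1265]
orientation: [-3.14, -0.001, -1.524]
ft_force: [0.6, 0.7, -1.1]
grip_width: 0.0249
```

Run:
```python
from h import *
go(*sl(2,-.145),.127,-87.37)
T=pose(); im=manip.grab_frame('wrist'); cv2.imwrite('pics/w13.png',im); strips(im,cam('wrist',T),ztop=T[2,3]-.0516,roi=(200,0,360,420))
```

```text
t 25.95 pos [ 0.3772 -0.1422  0.1265] psi -87.33 shift [-0.0002 -0.1083 -0.0003] turnz 0.04 F [ 0.6  0.7 -1.1] w 0.0249
strip c(422.0 -140.0) L120.2 W25.0 ang 2.7 (246, 0, 76, 327)
```

move_arm --deltas '[{"linear": [0, -0.03, -0.0005], "turn": [0, 0, 0], "gripper": 0}, {"linear": [0, -0.03, 0], "turn": [0, 0, 0], "gripper": 0}, {"linear": [0, -0.03, 0], "turn": [0, 0, 0], "gripper": 0}, {"linear": [0, -0.018, 0], "turn": [0, 0, 0], "gripper": 0}, {"linear": [0, -0.01, 0], "turn": [0, 0, 0], "gripper": 0}, {"linear": [0, -0.01, 0], "turn": [0, 0, 0], "gripper": 0}, {"linear": [0, -0.01, 0], "turn": [0, 0, 0], "gripper": 0}, {"linear": [0, 0, 0], "turn": [0, 0, 0], "gripper": 0}]'

```text
clock: 26.8
tcp_pos: [0.5153, -0.1357, 0.1262]
orientation: [-3.141, -0.0, -1.524]
ft_force: [0.5, -0.7, -1.0]
grip_width: 0.0246
```

Run:
```python
from h import *
go(*sl(2,-.0445),.127,-87.37)
```

```text
t 26.8 pos [ 0.5153 -0.1357  0.1262] psi -87.35 shift [-0.0001 -0.0705 -0.0008] turnz 0.02 F [ 0.5 -0.7 -1. ] w 0.0246
```

move_arm --deltas '[{"linear": [0, -0.01, -0.0008], "turn": [0, 0, 0], "gripper": 0}, {"linear": [0, -0.01, 0], "turn": [0, 0, 0], "gripper": 0}, {"linear": [0, -0.01, 0], "turn": [0, 0, 0], "gripper": 0}, {"linear": [0, -0.01, 0], "turn": [0, 0, 0], "gripper": 0}, {"linear": [0, -0.01, 0], "turn": [0, 0, 0], "gripper": 0}, {"linear": [0, -0.01, 0], "turn": [0, 0, 0], "gripper": 0}, {"linear": [0, 0, 0], "turn": [0, 0, 0], "gripper": 0}]'

```text
clock: 27.5
tcp_pos: [0.5761, -0.1328, 0.1272]
orientation: [-3.14, -0.0, -1.524]
ft_force: [1.4, -0.4, -0.5]
grip_width: 0.0248
```

move_arm --deltas '[{"linear": [0, -0.003, 0], "turn": [0, 0, 0], "gripper": 0}, {"linear": [0, -0.003, 0], "turn": [0, 0, 0], "gripper": 0}, {"linear": [0, -0.002, 0], "turn": [0, 0, 0], "gripper": 0}, {"linear": [0, 0, 0], "turn": [0, 0, 0], "gripper": 0}]'

```text
clock: 27.9
tcp_pos: [0.5828, -0.1325, 0.1272]
orientation: [-3.141, -0.0, -1.525]
ft_force: [0.1, 0.2, -0.8]
grip_width: 0.025
```

move_arm --deltas '[{"linear": [0, -0.002, 0], "turn": [0, 0, 0], "gripper": 0}, {"linear": [0, 0, 0], "turn": [0, 0, 0], "gripper": 0}]'

```text
clock: 28.1
tcp_pos: [0.5848, -0.1324, 0.1272]
orientation: [-3.141, -0.0, -1.525]
ft_force: [0.1, 0.2, -0.6]
grip_width: 0.0246
```

move_arm --deltas '[{"linear": [0, -0.001, 0], "turn": [0, 0, 0], "gripper": 0}, {"linear": [0, 0, 0], "turn": [0, 0, 0], "gripper": 0}]'

```text
clock: 28.3
tcp_pos: [0.5852, -0.1323, 0.127]
orientation: [3.14, 0.0, -1.525]
ft_force: [-3.2, -0.5, 0.2]
grip_width: 0.0244
```

move_arm --deltas '[{"linear": [0, -0.001, 0], "turn": [0, 0, 0], "gripper": 0}, {"linear": [0, -0.001, 0], "turn": [0, 0, 0], "gripper": 0}, {"linear": [0, 0, 0], "turn": [0, 0, 0], "gripper": 0}]'

```text
clock: 28.6
tcp_pos: [0.5854, -0.1321, 0.1266]
orientation: [3.137, 0.001, -1.525]
ft_force: [-15.2, -3.1, 3.1]
grip_width: 0.0248
```

move_arm --deltas '[{"linear": [0, 0.001, 0], "turn": [0, 0, 0], "gripper": 0.53}, {"linear": [0, 0, 0], "turn": [0, 0, 0], "gripper": 0.53}, {"linear": [0, 0, 0], "turn": [0, 0, 0], "gripper": 0.53}, {"linear": [0, 0, 0], "turn": [0, 0, 0], "gripper": 0.53}, {"linear": [0, 0, -0.02], "turn": [0, 0, 0], "gripper": 0.53}, {"linear": [0, 0, -0.03], "turn": [0, 0, 0], "gripper": 0.53}, {"linear": [0, 0, -0.04], "turn": [0, 0, 0], "gripper": 0.53}, {"linear": [0, 0.02, -0.04], "turn": [0, 0, 0], "gripper": 1}]'

```text
clock: 29.4
tcp_pos: [0.5679, -0.1332, 0.2585]
orientation: [-3.14, -0.0, -1.524]
ft_force: [0.9, -1.5, 0.6]
grip_width: 0.0584
```

move_arm --deltas '[{"linear": [0, 0.04, -0.02], "turn": [0, 0, 0], "gripper": 1}, {"linear": [0, 0.05, 0], "turn": [0, 0, 0], "gripper": 1}, {"linear": [-0.02, 0, 0], "turn": [0, 0, 4], "gripper": 1}, {"linear": [-0.04, 0, 0], "turn": [0, 0, 4], "gripper": 1}, {"linear": [-0.04, 0, 0], "turn": [0, 0, 5], "gripper": 1}, {"linear": [0, 0, 0], "turn": [0, 0, 0], "gripper": 1}, {"linear": [0, 0, 0], "turn": [0, 0, 0], "gripper": 1}]'

```text
clock: 30.1
tcp_pos: [0.4806, -0.037, 0.2773]
orientation: [-3.141, -0.0, -1.749]
ft_force: [-0.3, 0.5, -0.1]
grip_width: 0.0852
```

Run:
```python
from h import *
T=pose(); im=manip.grab_frame('wrist'); cv2.imwrite('pics/w14.png',im); C=cam('wrist',T); strips(im,C); print('z.074');strips(im,C,ztop=.074,roi=(0,0,560,140))
print(sl(2,-.0425),sl(1,-.0425))
go(.4325-.0442,-.0128+.0083,.079,-100.6)
```

```text
strip c(439.4 263.6) L99.0 W28.1 ang 8.4 (0, 234, 47, 84)
strip c(432.9 -12.8) L123.2 W26.1 ang -10.6 (256, 182, 27, 115)
strip c(603.0 -140.2) L62.5 W41.7 ang 2.8 (347, 4, 56, 75)
strip c(599.7 -206.0) L51.4 W42.0 ang 1.6 (425, 0, 50, 64)
z.074
strip c(594.5 -126.5) L53.2 W35.4 ang 2.8 (347, 4, 56, 75)
strip c(591.6 -182.5) L43.7 W35.7 ang 1.6 (425, 0, 50, 64)
[ 0.58776505 -0.13222454] [ 0.59033467 -0.18816556]
t 30.15 pos [ 0.4807 -0.0377  0.2773] psi -100.24 shift [-0.0163  0.0969  0.1983] turnz 0.36 F [ 0.3  0.1 -0.4] w 0.0854
```

move_arm --deltas '[{"linear": [-0.0055, 0.0323, 0.025], "turn": [0, 0, 0.3], "gripper": 1}, {"linear": [-0.0055, 0.0323, 0.025], "turn": [0, 0, 0], "gripper": 1}, {"linear": [-0.0053, 0.0323, 0.025], "turn": [0, 0, 0], "gripper": 1}, {"linear": [0, 0, 0.04], "turn": [0, 0, 0], "gripper": 1}, {"linear": [0, 0, 0.03], "turn": [0, 0, 0], "gripper": 1}, {"linear": [0, 0, 0], "turn": [0, 0, 0], "gripper": 1}, {"linear": [0, 0, 0], "turn": [0, 0, 0], "gripper": 1}]'

```text
clock: 30.85
tcp_pos: [0.3883, -0.0044, 0.1324]
orientation: [3.14, -0.0, -1.757]
ft_force: [0.4, -0.1, -0.1]
grip_width: 0.0855
```

Run:
```python
from h import *
T=pose(); im=manip.grab_frame('wrist'); cv2.imwrite('pics/w15.png',im); o,_=strips(im,cam('wrist',T))
o=min(o,key=lambda q:abs(q[1]+12)); a=np.radians(o[4])
go(o[0]/1e3-.045*np.cos(a),o[1]/1e3-.045*np.sin(a),.079,-90+o[4])
```

```text
strip c(432.5 -12.2) L123.3 W25.2 ang -10.7 (258, 36, 51, 237)
t 30.9 pos [ 0.3888 -0.0043  0.133 ] psi -100.68 shift [-0.0004  0.0006  0.054 ] turnz 0.03 F [-0.2  0.3 -0.1] w 0.0854
```

move_arm --deltas '[{"linear": [0, 0.001, 0.025], "turn": [0, 0, 0], "gripper": 1}, {"linear": [0, 0, 0.018], "turn": [0, 0, 0], "gripper": 1}, {"linear": [0, 0, 0.011], "turn": [0, 0, 0], "gripper": 1}, {"linear": [0, 0, 0], "turn": [0, 0, 0], "gripper": 0}, {"linear": [0, 0, 0], "turn": [0, 0, 0], "gripper": 0}, {"linear": [0, 0, 0], "turn": [0, 0, 0], "gripper": 0}, {"linear": [0, 0, 0], "turn": [0, 0, 0], "gripper": 0}, {"linear": [0, 0, 0], "turn": [0, 0, 0], "gripper": 0}]'

```text
clock: 31.7
tcp_pos: [0.3877, -0.0037, 0.0791]
orientation: [-3.14, 0.0, -1.757]
ft_force: [-2.4, -1.0, 22.0]
grip_width: 0.025
```

move_arm --deltas '[{"linear": [0, 0, 0], "turn": [0, 0, 0], "gripper": 0}, {"linear": [0, 0, 0], "turn": [0, 0, 0], "gripper": 0}, {"linear": [0, 0, 0], "turn": [0, 0, 0], "gripper": 0}]'

```text
clock: 32.0
tcp_pos: [0.3876, -0.0037, 0.0791]
orientation: [-3.14, 0.0, -1.757]
ft_force: [-1.8, 0.3, 24.1]
grip_width: 0.0248
```

move_arm --deltas '[{"linear": [0, 0, -0.02], "turn": [0, 0, 0], "gripper": 0}, {"linear": [0, 0, -0.028], "turn": [0, 0, -6.65], "gripper": 0}, {"linear": [0, 0, 0], "turn": [0, 0, -6.65], "gripper": 0}, {"linear": [0, 0, 0], "turn": [0, 0, 0], "gripper": 0}, {"linear": [0, 0, 0], "turn": [0, 0, 0], "gripper": 0}]'

```text
clock: 32.5
tcp_pos: [0.3872, -0.0036, 0.1262]
orientation: [-3.141, -0.0, -1.528]
ft_force: [-0.9, -0.2, -0.9]
grip_width: 0.0247
```

Run:
```python
from h import *
go(*sl(3,-.145),.128,-87.37)
T=pose(); im=manip.grab_frame('wrist'); cv2.imwrite('pics/w16.png',im); strips(im,cam('wrist',T),ztop=T[2,3]-.0516,roi=(200,0,360,420))
```

```text
t 32.5 pos [ 0.3872 -0.0036  0.1262] psi -87.55 shift [ 0.0814 -0.0922 -0.0017] turnz -0.18 F [-0.9 -0.2 -0.9] w 0.0247
strip c(432.1 -1.7) L119.7 W24.7 ang 2.3 (247, 0, 76, 326)
```

move_arm --deltas '[{"linear": [0.04, -0.02, -0.0018], "turn": [0, 0, -0.2], "gripper": 0}, {"linear": [0.0414, -0.02, 0], "turn": [0, 0, 0], "gripper": 0}, {"linear": [0, -0.025, 0], "turn": [0, 0, 0], "gripper": 0}, {"linear": [0, -0.025, 0], "turn": [0, 0, 0], "gripper": 0}, {"linear": [0, 0, 0], "turn": [0, 0, 0], "gripper": 0}, {"linear": [0, 0, 0], "turn": [0, 0, 0], "gripper": 0}]'

```text
clock: 33.15
tcp_pos: [0.4806, -0.0803, 0.1273]
orientation: [3.14, 0.0, -1.523]
ft_force: [-1.4, 0.5, -0.9]
grip_width: 0.025
```

Run:
```python
from h import *
go(*sl(3,-.145),.128,-87.37)
```

```text
t 33.15 pos [ 0.4806 -0.0803  0.1273] psi -87.24 shift [ 0.0008 -0.0022 -0.0007] turnz 0.13 F [-1.4  0.5 -0.9] w 0.025
```

move_arm --deltas '[{"linear": [0.0008, -0.012, -0.0007], "turn": [0, 0, 0.1], "gripper": 0}, {"linear": [0, -0.01, 0], "turn": [0, 0, 0], "gripper": 0}, {"linear": [0, -0.01, 0], "turn": [0, 0, 0], "gripper": 0}, {"linear": [0, -0.01, 0], "turn": [0, 0, 0], "gripper": 0}, {"linear": [0, 0, 0], "turn": [0, 0, 0], "gripper": 0}]'

```text
clock: 33.65
tcp_pos: [0.5246, -0.0793, 0.1287]
orientation: [-3.14, -0.0, -1.523]
ft_force: [-0.4, -0.4, -0.6]
grip_width: 0.0246
```

Run:
```python
from h import *
go(*sl(3,-.045),.128,-87.37)
```

```text
t 33.65 pos [ 0.5246 -0.0793  0.1287] psi -87.24 shift [-0.0001 -0.0582  0.0008] turnz 0.13 F [-0.4 -0.4 -0.6] w 0.0246
```

move_arm --deltas '[{"linear": [0, -0.01, 0.0007], "turn": [0, 0, 0.1], "gripper": 0}, {"linear": [0, -0.01, 0], "turn": [0, 0, 0], "gripper": 0}, {"linear": [0, -0.01, 0], "turn": [0, 0, 0], "gripper": 0}, {"linear": [0, -0.01, 0], "turn": [0, 0, 0], "gripper": 0}, {"linear": [0, -0.008, 0], "turn": [0, 0, 0], "gripper": 0}, {"linear": [0, -0.004, 0], "turn": [0, 0, 0], "gripper": 0}, {"linear": [0, 0, 0], "turn": [0, 0, 0], "gripper": 0}]'

```text
clock: 34.35
tcp_pos: [0.5754, -0.0768, 0.1279]
orientation: [-3.141, -0.0, -1.524]
ft_force: [-0.5, 0.4, -0.9]
grip_width: 0.0245
```

move_arm --deltas '[{"linear": [0, -0.003, 0], "turn": [0, 0, 0], "gripper": 0}, {"linear": [0, -0.002, 0], "turn": [0, 0, 0], "gripper": 0}, {"linear": [0, 0, 0], "turn": [0, 0, 0], "gripper": 0}]'

```text
clock: 34.65
tcp_pos: [0.5801, -0.0766, 0.128]
orientation: [-3.141, -0.0, -1.525]
ft_force: [0.5, -0.5, -0.7]
grip_width: 0.0248
```

move_arm --deltas '[{"linear": [0, -0.002, 0], "turn": [0, 0, 0], "gripper": 0}, {"linear": [0, 0, 0], "turn": [0, 0, 0], "gripper": 0}]'

```text
clock: 34.85
tcp_pos: [0.5821, -0.0766, 0.128]
orientation: [-3.141, -0.0, -1.525]
ft_force: [-0.0, -0.2, -1.2]
grip_width: 0.025
```

move_arm --deltas '[{"linear": [0, -0.0015, 0], "turn": [0, 0, 0], "gripper": 0}, {"linear": [0, 0, 0], "turn": [0, 0, 0], "gripper": 0}]'

```text
clock: 35.05
tcp_pos: [0.5829, -0.0764, 0.1278]
orientation: [3.14, 0.0, -1.525]
ft_force: [-3.8, -0.6, -0.7]
grip_width: 0.0249
```

move_arm --deltas '[{"linear": [0, -0.001, 0], "turn": [0, 0, 0], "gripper": 0}, {"linear": [0, -0.001, 0], "turn": [0, 0, 0], "gripper": 0}, {"linear": [0, 0, 0], "turn": [0, 0, 0], "gripper": 0}]'

```text
clock: 35.35
tcp_pos: [0.5831, -0.0763, 0.1274]
orientation: [3.136, 0.001, -1.525]
ft_force: [-14.1, -1.7, 3.7]
grip_width: 0.0244
```

move_arm --deltas '[{"linear": [0, 0.001, 0], "turn": [0, 0, 0], "gripper": 0.53}, {"linear": [0, 0, 0], "turn": [0, 0, 0], "gripper": 0.53}, {"linear": [0, 0, 0], "turn": [0, 0, 0], "gripper": 0.53}, {"linear": [0, 0, 0], "turn": [0, 0, 0], "gripper": 0.53}, {"linear": [0, 0, -0.02], "turn": [0, 0, 0], "gripper": 0.53}, {"linear": [0, 0, -0.03], "turn": [0, 0, 0], "gripper": 0.53}, {"linear": [0, 0, -0.04], "turn": [0, 0, 0], "gripper": 0.53}, {"linear": [0, 0.02, -0.04], "turn": [0, 0, 0], "gripper": 1}]'

```text
clock: 36.15
tcp_pos: [0.5658, -0.0774, 0.2594]
orientation: [-3.14, -0.0, -1.524]
ft_force: [1.1, -0.6, 0.9]
grip_width: 0.0587
```

move_arm --deltas '[{"linear": [0, 0.04, -0.02], "turn": [0, 0, 0], "gripper": 1}, {"linear": [0, 0.045, 0], "turn": [0, 0, 0], "gripper": 1}, {"linear": [-0.045, 0.015, 0], "turn": [0, 0, 0], "gripper": 1}, {"linear": [-0.045, 0.015, 0], "turn": [0, 0, 0], "gripper": 1}, {"linear": [-0.045, 0.015, 0], "turn": [0, 0, 0], "gripper": 1}, {"linear": [-0.045, 0.015, 0], "turn": [0, 0, 0], "gripper": 1}, {"linear": [-0.045, 0.01, 0], "turn": [0, 0, 0], "gripper": 1}, {"linear": [-0.045, 0, 0], "turn": [0, 0, 0], "gripper": 1}]'

```text
clock: 36.95
tcp_pos: [0.3956, 0.1868, 0.2783]
orientation: [-3.141, 0.0, -1.525]
ft_force: [1.9, -0.6, -0.5]
grip_width: 0.0855
```

move_arm --deltas '[{"linear": [-0.045, 0, 0], "turn": [0, 0, 0], "gripper": 1}, {"linear": [-0.02, 0, 0], "turn": [0, 0, -6], "gripper": 1}, {"linear": [0, 0, 0], "turn": [0, 0, 0], "gripper": 1}, {"linear": [0, 0, 0], "turn": [0, 0, 0], "gripper": 1}]'

```text
clock: 37.35
tcp_pos: [0.394, 0.2503, 0.2779]
orientation: [3.142, -0.0, -1.42]
ft_force: [0.8, -1.2, 0.3]
grip_width: 0.085
```

Run:
```python
from h import *
T=pose(); im=manip.grab_frame('wrist'); cv2.imwrite('pics/w17.png',im); o,_=strips(im,cam('wrist',T))
o=min(o,key=lambda q:np.hypot(q[0]-434,q[1]-262)); a=np.radians(o[4])
go(o[0]/1e3-.045*np.cos(a),o[1]/1e3-.045*np.sin(a),.079,-90+o[4])
```

```text
strip c(434.2 262.2) L123.7 W26.0 ang 8.4 (264, 80, 29, 133)
t 37.4 pos [0.3941 0.2497 0.2779] psi -81.43 shift [-0.0065  0.0034  0.1989] turnz 0.17 F [ 0.5 -0.5  0.3] w 0.0857
```

move_arm --deltas '[{"linear": [-0.0065, 0.0034, 0.04], "turn": [0, 0, 0], "gripper": 1}, {"linear": [0, 0, 0.045], "turn": [0, 0, 0], "gripper": 1}, {"linear": [0, 0, 0.045], "turn": [0, 0, 0], "gripper": 1}, {"linear": [0, 0, 0.035], "turn": [0, 0, 0], "gripper": 1}, {"linear": [0, 0, 0.02], "turn": [0, 0, 0], "gripper": 1}, {"linear": [0, 0, 0.013], "turn": [0, 0, 0], "gripper": 1}, {"linear": [0, 0, 0], "turn": [0, 0, 0], "gripper": 1}, {"linear": [0, 0, 0], "turn": [0, 0, 0], "gripper": 0}]'

```text
clock: 38.2
tcp_pos: [0.3901, 0.2554, 0.0804]
orientation: [3.141, -0.0, -1.422]
ft_force: [1.0, -0.4, 0.4]
grip_width: 0.0733
```

move_arm --deltas '[{"linear": [0, 0, 0], "turn": [0, 0, 0], "gripper": 0}, {"linear": [0, 0, 0], "turn": [0, 0, 0], "gripper": 0}, {"linear": [0, 0, 0], "turn": [0, 0, 0], "gripper": 0}, {"linear": [0, 0, 0], "turn": [0, 0, 0], "gripper": 0}, {"linear": [0, 0, 0], "turn": [0, 0, 0], "gripper": 0}, {"linear": [0, 0, 0], "turn": [0, 0, 0], "gripper": 0}, {"linear": [0, 0, 0], "turn": [0, 0, 0], "gripper": 0}]'

```text
clock: 38.9
tcp_pos: [0.3901, 0.2562, 0.0807]
orientation: [-3.14, 0.0, -1.42]
ft_force: [-1.5, -1.8, 15.5]
grip_width: 0.0246
```

move_arm --deltas '[{"linear": [0, 0, -0.02], "turn": [0, 0, 0], "gripper": 0}, {"linear": [0, 0, -0.029], "turn": [0, 0, 5.9], "gripper": 0}, {"linear": [0, 0, 0], "turn": [0, 0, 0], "gripper": 0}, {"linear": [0, 0, 0], "turn": [0, 0, 0], "gripper": 0}]'

```text
clock: 39.3
tcp_pos: [0.3901, 0.2562, 0.1295]
orientation: [-3.14, 0.001, -1.522]
ft_force: [-0.1, -0.6, -1.5]
grip_width: 0.0247
```

Run:
```python
from h import *
go(*sl(4,-.145),.128,-87.37)
T=pose(); im=manip.grab_frame('wrist'); cv2.imwrite('pics/w18.png',im); strips(im,cam('wrist',T),ztop=T[2,3]-.0516,roi=(200,0,360,420))
```

```text
t 39.3 pos [0.3901 0.2562 0.1295] psi -87.19 shift [ 0.2853 -0.0763  0.0014] turnz 0.18 F [-0.1 -0.6 -1.5] w 0.0247
strip c(435.1 258.4) L119.8 W24.4 ang 2.6 (248, 0, 75, 326)
```

move_arm --deltas '[{"linear": [0.045, 0, 0], "turn": [0, 0, 0.2], "gripper": 0}, {"linear": [0.045, 0, 0], "turn": [0, 0, 0], "gripper": 0}, {"linear": [0.045, 0, 0], "turn": [0, 0, 0], "gripper": 0}, {"linear": [0.045, 0, 0], "turn": [0, 0, 0], "gripper": 0}, {"linear": [0.045, 0, 0], "turn": [0, 0, 0], "gripper": 0}, {"linear": [0.04, -0.02, 0], "turn": [0, 0, 0], "gripper": 0}, {"linear": [0.02, -0.04, 0], "turn": [0, 0, 0], "gripper": 0}, {"linear": [0, 0, 0], "turn": [0, 0, 0], "gripper": 0}]'

```text
clock: 40.15
tcp_pos: [0.4675, -0.029, 0.1286]
orientation: [-3.137, -0.001, -1.529]
ft_force: [0.5, 0.2, -0.9]
grip_width: 0.025
```

Run:
```python
from h import *
go(*sl(4,-.145),.1298,-87.37)
```

```text
t 40.15 pos [ 0.4675 -0.029   0.1286] psi -87.58 shift [-0.0034 -0.0129 -0.0012] turnz -0.21 F [ 0.5  0.2 -0.9] w 0.025
```

move_arm --deltas '[{"linear": [0, 0, 0], "turn": [0, 0, 0], "gripper": 0}, {"linear": [0, 0, 0], "turn": [0, 0, 0], "gripper": 0}]'

```text
clock: 40.35
tcp_pos: [0.4615, -0.0255, 0.1283]
orientation: [3.139, 0.001, -1.526]
ft_force: [0.5, 0.7, -1.5]
grip_width: 0.0251
```

Run:
```python
from h import *
go(*sl(4,-.145),.1298,-87.37)
```

```text
t 40.35 pos [ 0.4615 -0.0255  0.1283] psi -87.41 shift [ 0.0004 -0.0188 -0.0016] turnz -0.04 F [ 0.5  0.7 -1.5] w 0.0251
```

move_arm --deltas '[{"linear": [0.0002, -0.015, -0.0013], "turn": [0, 0, 0], "gripper": 0}, {"linear": [0, -0.01, 0], "turn": [0, 0, 0], "gripper": 0}, {"linear": [0, -0.01, 0], "turn": [0, 0, 0], "gripper": 0}, {"linear": [0, -0.01, 0], "turn": [0, 0, 0], "gripper": 0}, {"linear": [0, 0, 0], "turn": [0, 0, 0], "gripper": 0}, {"linear": [0, 0, 0], "turn": [0, 0, 0], "gripper": 0}]'

```text
clock: 40.95
tcp_pos: [0.5073, -0.0241, 0.1301]
orientation: [3.141, 0.0, -1.526]
ft_force: [0.7, -0.0, -1.2]
grip_width: 0.0246
```

Run:
```python
from h import *
go(*sl(4,-.045),.1298,-87.37)
```

```text
t 40.95 pos [ 0.5073 -0.0241  0.1301] psi -87.44 shift [-0.0003 -0.0729  0.0003] turnz -0.07 F [ 0.7 -0.  -1.2] w 0.0246
```

move_arm --deltas '[{"linear": [-0.0002, -0.01, 0], "turn": [0, 0, 0], "gripper": 0}, {"linear": [0, -0.01, 0], "turn": [0, 0, 0], "gripper": 0}, {"linear": [0, -0.01, 0], "turn": [0, 0, 0], "gripper": 0}, {"linear": [0, -0.01, 0], "turn": [0, 0, 0], "gripper": 0}, {"linear": [0, 0, 0], "turn": [0, 0, 0], "gripper": 0}]'

```text
clock: 41.45
tcp_pos: [0.5492, -0.0222, 0.1303]
orientation: [-3.14, -0.0, -1.526]
ft_force: [0.2, 0.3, -1.4]
grip_width: 0.0249
```

move_arm --deltas '[{"linear": [0, -0.01, 0], "turn": [0, 0, 0], "gripper": 0}, {"linear": [0, -0.01, 0], "turn": [0, 0, 0], "gripper": 0}, {"linear": [0, -0.005, 0], "turn": [0, 0, 0], "gripper": 0}, {"linear": [0, -0.003, 0], "turn": [0, 0, 0], "gripper": 0}, {"linear": [0, 0, 0], "turn": [0, 0, 0], "gripper": 0}]'

```text
clock: 41.95
tcp_pos: [0.5758, -0.0209, 0.1302]
orientation: [-3.142, -0.0, -1.526]
ft_force: [0.4, 0.4, -0.8]
grip_width: 0.0249
```

move_arm --deltas '[{"linear": [0, -0.002, 0], "turn": [0, 0, 0], "gripper": 0}, {"linear": [0, -0.002, 0], "turn": [0, 0, 0], "gripper": 0}, {"linear": [0, 0, 0], "turn": [0, 0, 0], "gripper": 0}]'

```text
clock: 42.25
tcp_pos: [0.5796, -0.0208, 0.1303]
orientation: [-3.141, -0.0, -1.526]
ft_force: [0.0, 0.3, -0.7]
grip_width: 0.0243
```

move_arm --deltas '[{"linear": [0, -0.0015, 0], "turn": [0, 0, 0], "gripper": 0}, {"linear": [0, 0, 0], "turn": [0, 0, 0], "gripper": 0}]'

```text
clock: 42.45
tcp_pos: [0.581, -0.0207, 0.1303]
orientation: [3.142, 0.0, -1.526]
ft_force: [0.4, -0.0, -0.5]
grip_width: 0.0246
```

move_arm --deltas '[{"linear": [0, -0.0015, 0], "turn": [0, 0, 0], "gripper": 0}, {"linear": [0, 0, 0], "turn": [0, 0, 0], "gripper": 0}]'

```text
clock: 42.65
tcp_pos: [0.5813, -0.0206, 0.1299]
orientation: [3.139, 0.0, -1.526]
ft_force: [-6.3, -1.3, 1.3]
grip_width: 0.0245
```

move_arm --deltas '[{"linear": [0, -0.001, 0], "turn": [0, 0, 0], "gripper": 0}, {"linear": [0, 0, 0], "turn": [0, 0, 0], "gripper": 0}]'

```text
clock: 42.85
tcp_pos: [0.5815, -0.0206, 0.1297]
orientation: [3.137, 0.0, -1.526]
ft_force: [-11.2, -2.1, 3.9]
grip_width: 0.0246
```

move_arm --deltas '[{"linear": [0, -0.001, 0], "turn": [0, 0, 0], "gripper": 0}, {"linear": [0, 0, 0], "turn": [0, 0, 0], "gripper": 0}]'

```text
clock: 43.05
tcp_pos: [0.5816, -0.0205, 0.1295]
orientation: [3.135, 0.001, -1.526]
ft_force: [-16.6, -2.8, 4.3]
grip_width: 0.0245
```

move_arm --deltas '[{"linear": [0, 0.002, 0], "turn": [0, 0, 0], "gripper": 0.53}, {"linear": [0, 0, 0], "turn": [0, 0, 0], "gripper": 0.53}, {"linear": [0, 0, 0], "turn": [0, 0, 0], "gripper": 0.53}, {"linear": [0, 0, 0], "turn": [0, 0, 0], "gripper": 0.53}, {"linear": [0, 0, -0.02], "turn": [0, 0, 0], "gripper": 0.53}, {"linear": [0, 0, -0.03], "turn": [0, 0, 0], "gripper": 0.53}, {"linear": [0, 0, -0.04], "turn": [0, 0, 0], "gripper": 0.53}, {"linear": [0.02, 0.01, -0.04], "turn": [0, 0, 0], "gripper": 1}]'

```text
clock: 43.85
tcp_pos: [0.5738, -0.0398, 0.2616]
orientation: [-3.141, 0.0, -1.525]
ft_force: [1.3, -1.3, 0.3]
grip_width: 0.0585
```

move_arm --deltas '[{"linear": [0.02, 0.01, -0.04], "turn": [0, 0, 0], "gripper": 1}, {"linear": [0.03, 0.01, -0.03], "turn": [0, 0, 0], "gripper": 1}, {"linear": [0.02, 0, 0], "turn": [0, 0, 0], "gripper": 1}, {"linear": [0, 0, 0], "turn": [0, 0, 0], "gripper": 1}, {"linear": [0, 0, 0], "turn": [0, 0, 0], "gripper": 1}, {"linear": [0, 0, 0], "turn": [0, 0, 0], "gripper": 1}]'

```text
clock: 44.45
tcp_pos: [0.5564, -0.1112, 0.3298]
orientation: [3.141, 0.001, -1.526]
ft_force: [-0.2, 0.2, 0.6]
grip_width: 0.0855
```

Run:
```python
from h import *
T=pose(); np.save('T19.npy',T); im=manip.grab_frame('wrist'); cv2.imwrite('pics/w19.png',im); C=cam('wrist',T); strips(im,C,ztop=.074,roi=(0,0,560,300))
for i in range(1,5): print(i,sl(i,-.0625).round(4),proj(C,[*sl(i,-.0625),.074]).round(1))
go(*POST,.182,-87.4)
```

```text
strip c(590.7 -185.6) L39.6 W30.0 ang 2.7 (347, 139, 32, 42)
strip c(588.3 -132.1) L39.7 W25.5 ang 3.0 (294, 139, 27, 42)
strip c(585.8 -76.1) L39.9 W24.5 ang 1.6 (237, 139, 26, 42)
strip c(583.4 -20.6) L39.7 W25.1 ang 2.2 (180, 139, 26, 42)
1 [ 0.5704 -0.1891] [363.7 180.7]
2 [ 0.5678 -0.1331] [306.9 180.8]
3 [ 0.5652 -0.0772] [250.1 180.8]
4 [ 0.5626 -0.0213] [193.3 180.9]
t 44.5 pos [ 0.5564 -0.1111  0.3298] psi -87.41 shift [ 0.1125 -0.1205  0.1476] turnz -0.01 F [-0.1  0.4 -0.6] w 0.0853
```

View pics/w19.png

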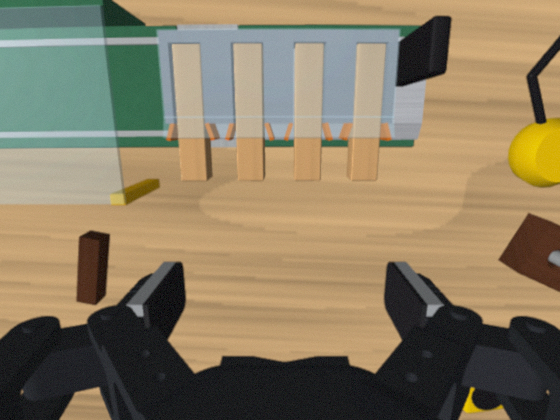

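All four strips are home, with their outer ends level at v≈181 and 39.7 mm standing out. I'm going to the post to push the carriage in.

move_arm --deltas '[{"linear": [0.028, -0.03, 0], "turn": [0, 0, 0], "gripper": 1}, {"linear": [0.028, -0.03, 0], "turn": [0, 0, 0], "gripper": 1}, {"linear": [0.028, -0.03, 0], "turn": [0, 0, 0], "gripper": 1}, {"linear": [0.0285, -0.0305, 0], "turn": [0, 0, 0], "gripper": 1}, {"linear": [0, 0, 0.04], "turn": [0, 0, 0], "gripper": 1}, {"linear": [0, 0, 0.04], "turn": [0, 0, 0], "gripper": 1}, {"linear": [0, 0, 0], "turn": [0, 0, 0], "gripper": 1}, {"linear": [0, 0, 0], "turn": [0, 0, 0], "gripper": 1}]'

```text
clock: 45.3
tcp_pos: [0.682, -0.2182, 0.2505]
orientation: [3.14, 0.001, -1.526]
ft_force: [-0.0, -0.7, 1.3]
grip_width: 0.0852
```

Run:
```python
from h import *
go(*POST,.182,-87.4)
```

```text
t 45.3 pos [ 0.682  -0.2182  0.2505] psi -87.41 shift [-0.0002  0.0001  0.0685] turnz -0.01 F [-0.  -0.7  1.3] w 0.0852
```

move_arm --deltas '[{"linear": [0, 0, 0.03], "turn": [0, 0, 0], "gripper": 1}, {"linear": [0, 0, 0.025], "turn": [0, 0, 0], "gripper": 1}, {"linear": [0, 0, 0.0135], "turn": [0, 0, 0], "gripper": 1}, {"linear": [0, 0, 0], "turn": [0, 0, 0], "gripper": 0}, {"linear": [0, 0, 0], "turn": [0, 0, 0], "gripper": 0}, {"linear": [0, 0, 0], "turn": [0, 0, 0], "gripper": 0}, {"linear": [0, 0, 0], "turn": [0, 0, 0], "gripper": 0}, {"linear": [0, 0, 0], "turn": [0, 0, 0], "gripper": 0}]'

```text
clock: 46.1
tcp_pos: [0.6821, -0.2181, 0.1828]
orientation: [-3.141, 0.001, -1.526]
ft_force: [-4.3, 21.7, 45.1]
grip_width: 0.0136
```

move_arm --deltas '[{"linear": [0, 0, 0], "turn": [0, 0, 0], "gripper": 0}, {"linear": [0, 0, 0], "turn": [0, 0, 0], "gripper": 0}, {"linear": [0, 0, 0], "turn": [0, 0, 0], "gripper": 0}, {"linear": [0, 0, 0], "turn": [0, 0, 0], "gripper": 0}]'

```text
clock: 46.5
tcp_pos: [0.6822, -0.218, 0.1829]
orientation: [-3.141, 0.001, -1.526]
ft_force: [-1.8, 9.1, 10.7]
grip_width: 0.0128
```

move_arm --deltas '[{"linear": [-0.01, 0, 0], "turn": [0, 0, 0], "gripper": 0}, {"linear": [-0.015, 0, 0], "turn": [0, 0, 0], "gripper": 0}, {"linear": [-0.015, 0, 0], "turn": [0, 0, 0], "gripper": 0}, {"linear": [-0.015, 0, 0], "turn": [0, 0, 0], "gripper": 0}, {"linear": [0, 0, 0], "turn": [0, 0, 0], "gripper": 0}]'

```text
clock: 47.0
tcp_pos: [0.6796, -0.1624, 0.183]
orientation: [-3.141, 0.0, -1.525]
ft_force: [-2.6, 2.9, 9.1]
grip_width: 0.0129
```

Run:
```python
from h import *
go(.6713,.0104,.182,-87.4); print(manip.get_state()['wrist_torque'])
```

```text
t 47.0 pos [ 0.6796 -0.1624  0.183 ] psi -87.38 shift [-0.173   0.0004  0.001 ] turnz 0.02 F [-2.6  2.9  9.1] w 0.0129
[ 0.37852759  0.46886093 -0.01208368]
```

move_arm --deltas '[{"linear": [-0.015, 0, 0], "turn": [0, 0, 0], "gripper": 0}, {"linear": [-0.015, 0, 0], "turn": [0, 0, 0], "gripper": 0}, {"linear": [-0.015, 0, 0], "turn": [0, 0, 0], "gripper": 0}, {"linear": [-0.015, 0, 0], "turn": [0, 0, 0], "gripper": 0}, {"linear": [0, 0, 0], "turn": [0, 0, 0], "gripper": 0}]'

```text
clock: 47.5
tcp_pos: [0.6768, -0.1024, 0.1829]
orientation: [-3.141, 0.0, -1.525]
ft_force: [-4.2, 2.9, 9.8]
grip_width: 0.0132
```

move_arm --deltas '[{"linear": [-0.015, 0, 0], "turn": [0, 0, 0], "gripper": 0}, {"linear": [-0.015, 0, 0], "turn": [0, 0, 0], "gripper": 0}, {"linear": [-0.015, 0, 0], "turn": [0, 0, 0], "gripper": 0}, {"linear": [-0.015, 0, 0], "turn": [0, 0, 0], "gripper": 0}, {"linear": [-0.01, 0, 0], "turn": [0, 0, 0], "gripper": 0}, {"linear": [0, 0, 0], "turn": [0, 0, 0], "gripper": 0}]'

```text
clock: 48.1
tcp_pos: [0.6736, -0.0328, 0.183]
orientation: [-3.141, 0.0, -1.525]
ft_force: [-4.1, 3.6, 10.9]
grip_width: 0.0126
```

move_arm --deltas '[{"linear": [-0.01, 0, 0], "turn": [0, 0, 0], "gripper": 0}, {"linear": [-0.01, 0, 0], "turn": [0, 0, 0], "gripper": 0}, {"linear": [-0.01, 0, 0], "turn": [0, 0, 0], "gripper": 0}, {"linear": [-0.008, 0, 0], "turn": [0, 0, 0], "gripper": 0}, {"linear": [0, 0, 0], "turn": [0, 0, 0], "gripper": 0}]'

```text
clock: 48.6
tcp_pos: [0.6719, 0.0048, 0.1829]
orientation: [-3.141, 0.0, -1.526]
ft_force: [-5.2, 3.0, 11.7]
grip_width: 0.0131
```

Run:
```python
from h import *
go(.6713,.0104,.182,-87.4); print(manip.get_state()['wrist_torque'])
```

```text
t 48.6 pos [0.6719 0.0048 0.1829] psi -87.41 shift [-0.0056  0.0003  0.0009] turnz -0.01 F [-5.2  3.  11.7] w 0.0131
[0.30154897 0.75946485 0.05319348]
```

move_arm --deltas '[{"linear": [-0.003, 0, 0], "turn": [0, 0, 0], "gripper": 0}, {"linear": [-0.002, 0, 0], "turn": [0, 0, 0], "gripper": 0}, {"linear": [0, 0, 0], "turn": [0, 0, 0], "gripper": 0}]'

```text
clock: 48.9
tcp_pos: [0.6717, 0.0089, 0.1829]
orientation: [-3.141, -0.0, -1.526]
ft_force: [-5.6, -0.1, 11.8]
grip_width: 0.0133
```

move_arm --deltas '[{"linear": [-0.001, 0, 0], "turn": [0, 0, 0], "gripper": 0}, {"linear": [-0.001, 0, 0], "turn": [0, 0, 0], "gripper": 0}, {"linear": [0, 0, 0], "turn": [0, 0, 0], "gripper": 0}]'

```text
clock: 49.2
tcp_pos: [0.6716, 0.0106, 0.1829]
orientation: [-3.141, -0.001, -1.526]
ft_force: [-5.4, -1.9, 11.9]
grip_width: 0.0134
```

move_arm --deltas '[{"linear": [-0.001, 0, 0], "turn": [0, 0, 0], "gripper": 0}, {"linear": [0, 0, 0], "turn": [0, 0, 0], "gripper": 0}]'

```text
clock: 49.4
tcp_pos: [0.6716, 0.0116, 0.183]
orientation: [-3.141, -0.001, -1.526]
ft_force: [-5.1, -1.6, 11.2]
grip_width: 0.0128
```

move_arm --deltas '[{"linear": [-0.001, 0, 0], "turn": [0, 0, 0], "gripper": 0}, {"linear": [0, 0, 0], "turn": [0, 0, 0], "gripper": 0}]'

```text
clock: 49.6
tcp_pos: [0.6716, 0.012, 0.183]
orientation: [-3.141, -0.001, -1.526]
ft_force: [-5.2, -6.6, 11.7]
grip_width: 0.0131
```

move_arm --deltas '[{"linear": [-0.001, 0, 0], "turn": [0, 0, 0], "gripper": 0}, {"linear": [0, 0, 0], "turn": [0, 0, 0], "gripper": 0}]'

```text
clock: 49.8
tcp_pos: [0.6716, 0.0122, 0.183]
orientation: [-3.141, -0.003, -1.527]
ft_force: [-4.4, -15.3, 10.3]
grip_width: 0.0131
```

move_arm --deltas '[{"linear": [-0.001, 0, 0], "turn": [0, 0, 0], "gripper": 0}, {"linear": [0, 0, 0], "turn": [0, 0, 0], "gripper": 0}]'

```text
clock: 50.0
tcp_pos: [0.6716, 0.0122, 0.183]
orientation: [-3.141, -0.004, -1.527]
ft_force: [-6.3, -21.2, 11.0]
grip_width: 0.0134
```

move_arm --deltas '[{"linear": [0.003, 0, 0], "turn": [0, 0, 0], "gripper": 1}, {"linear": [0, 0, 0], "turn": [0, 0, 0], "gripper": 1}, {"linear": [0, 0, 0], "turn": [0, 0, 0], "gripper": 1}, {"linear": [0, 0, 0], "turn": [0, 0, 0], "gripper": 1}, {"linear": [0, 0, 0], "turn": [0, 0, 0], "gripper": 1}, {"linear": [0, 0, -0.03], "turn": [0, 0, 0], "gripper": 1}, {"linear": [0, 0, -0.04], "turn": [0, 0, 0], "gripper": 1}, {"linear": [0, 0, -0.04], "turn": [0, 0, 0], "gripper": 1}]'

```text
clock: 50.8
tcp_pos: [0.6713, 0.012, 0.2927]
orientation: [3.14, 0.0, -1.526]
ft_force: [0.8, -0.1, 0.2]
grip_width: 0.0853
```

move_arm --deltas '[{"linear": [0, 0, -0.04], "turn": [0, 0, 0], "gripper": 1}, {"linear": [0, 0, 0], "turn": [0, 0, 0], "gripper": 1}, {"linear": [0, 0, 0], "turn": [0, 0, 0], "gripper": 1}]'

```text
clock: 51.1
tcp_pos: [0.6718, 0.012, 0.3326]
orientation: [-3.14, -0.0, -1.526]
ft_force: [-0.1, 0.5, -1.0]
grip_width: 0.0852
```

Run:
```python
from h import *
s=manip.get_state();T=pose(s); np.save('T20.npy',T); im=manip.grab_frame('wrist'); cv2.imwrite('pics/w20.png',im); C=cam('wrist',T)
g=cv2.cvtColor(im,cv2.COLOR_BGR2HSV); m=(g[...,2]<45).astype(np.uint8); m[250:]=0; m[:, :240]=0; m[:,330:]=0
print('post box',[cv2.boundingRect(c) for c in cv2.findContours(m,0,1)[0] if cv2.contourArea(c)>100], 'pre (w6):')
o=cv2.imread('pics/w6.png'); g=cv2.cvtColor(o,cv2.COLOR_BGR2HSV); m=(g[...,2]<45).astype(np.uint8); m[250:]=0; m[:, :240]=0; m[:,330:]=0
print([cv2.boundingRect(c) for c in cv2.findContours(m,0,1)[0] if cv2.contourArea(c)>100], np.load('T6.npy')[:3,3])
go(.4836,-.440,.164,-87.4)
```

```text
post box [(278, 170, 15, 59)] pre (w6):
[(273, 169, 16, 62)] [0.66894726 0.0087335  0.31688923]
t 51.15 pos [0.6713 0.012  0.3313] psi -87.45 shift [0.4432 0.2076 0.1673] turnz -0.05 F [-0.6  0.4 -0.4] w 0.0852
```

move_arm --deltas '[{"linear": [0.0443, 0.0208, 0], "turn": [0, 0, 0], "gripper": 1}, {"linear": [0.0443, 0.0208, 0], "turn": [0, 0, 0], "gripper": 1}, {"linear": [0.0443, 0.0208, 0], "turn": [0, 0, 0], "gripper": 1}, {"linear": [0.0443, 0.0208, 0], "turn": [0, 0, 0], "gripper": 1}, {"linear": [0.0443, 0.0208, 0], "turn": [0, 0, 0], "gripper": 1}, {"linear": [0.0443, 0.0208, 0], "turn": [0, 0, 0], "gripper": 1}, {"linear": [0.0443, 0.0208, 0], "turn": [0, 0, 0], "gripper": 1}, {"linear": [0.0443, 0.0208, 0], "turn": [0, 0, 0], "gripper": 1}]'

```text
clock: 51.95
tcp_pos: [0.5197, -0.351, 0.3302]
orientation: [3.14, 0.002, -1.526]
ft_force: [-0.4, -0.0, 0.3]
grip_width: 0.0851
```

move_arm --deltas '[{"linear": [0.0443, 0.0208, 0], "turn": [0, 0, 0], "gripper": 1}, {"linear": [0.0443, 0.0208, 0], "turn": [0, 0, 0], "gripper": 1}, {"linear": [0, 0, 0], "turn": [0, 0, -8], "gripper": 1}, {"linear": [0, 0, 0], "turn": [0, 0, -8], "gripper": 1}, {"linear": [0, 0, 0], "turn": [0, 0, -8], "gripper": 1}, {"linear": [0, 0, 0], "turn": [0, 0, -8], "gripper": 1}, {"linear": [0, 0, 0], "turn": [0, 0, -8], "gripper": 1}, {"linear": [0, 0, 0], "turn": [0, 0, -8], "gripper": 1}]'

```text
clock: 52.75
tcp_pos: [0.4832, -0.4396, 0.3299]
orientation: [-3.141, 0.003, -0.683]
ft_force: [-0.1, -0.7, -0.3]
grip_width: 0.0856
```

move_arm --deltas '[{"linear": [0, 0, 0], "turn": [0, 0, -8], "gripper": 1}, {"linear": [0, 0, 0], "turn": [0, 0, -8], "gripper": 1}, {"linear": [0, 0, 0], "turn": [0, 0, -8], "gripper": 1}, {"linear": [0, 0, 0], "turn": [0, 0, -8], "gripper": 1}, {"linear": [0, 0, 0], "turn": [0, 0, -7.6], "gripper": 1}, {"linear": [0, 0, 0], "turn": [0, 0, 0], "gripper": 1}, {"linear": [0, 0, 0], "turn": [0, 0, 0], "gripper": 1}, {"linear": [0, 0, 0], "turn": [0, 0, 0], "gripper": 1}]'

```text
clock: 53.55
tcp_pos: [0.4834, -0.4398, 0.3312]
orientation: [-3.141, 0.001, -0.001]
ft_force: [0.2, -0.5, 0.0]
grip_width: 0.0852
```

Run:
```python
from h import *
go(.4836,-.440,.164,.2)
```

```text
t 53.55 pos [ 0.4834 -0.4398  0.3312] psi -0.04 shift [0.0003 0.0003 0.1672] turnz -0.24 F [ 0.2 -0.5  0. ] w 0.0852
```

move_arm --deltas '[{"linear": [0.0003, 0.0003, 0.04], "turn": [0, 0, 0], "gripper": 1}, {"linear": [0, 0, 0.04], "turn": [0, 0, 0], "gripper": 1}, {"linear": [0, 0, 0.04], "turn": [0, 0, 0], "gripper": 1}, {"linear": [0, 0, 0.03], "turn": [0, 0, 0], "gripper": 1}, {"linear": [0, 0, 0.017], "turn": [0, 0, 0], "gripper": 1}, {"linear": [0, 0, 0], "turn": [0, 0, 0], "gripper": 1}, {"linear": [0, 0, 0], "turn": [0, 0, 0], "gripper": 0}, {"linear": [0, 0, 0], "turn": [0, 0, 0], "gripper": 0}]'

```text
clock: 54.35
tcp_pos: [0.4842, -0.4408, 0.1662]
orientation: [3.14, -0.001, 0.002]
ft_force: [0.1, -0.3, 0.3]
grip_width: 0.0589
```

move_arm --deltas '[{"linear": [0, 0, 0], "turn": [0, 0, 0], "gripper": 0}, {"linear": [0, 0, 0], "turn": [0, 0, 0], "gripper": 0}, {"linear": [0, 0, 0], "turn": [0, 0, 0], "gripper": 0}, {"linear": [0, 0, 0], "turn": [0, 0, 0], "gripper": 0}, {"linear": [0, 0, 0], "turn": [0, 0, 0], "gripper": 0}, {"linear": [0, 0, 0], "turn": [0, 0, 0], "gripper": 0}]'

```text
clock: 54.95
tcp_pos: [0.484, -0.4406, 0.1659]
orientation: [3.14, -0.001, 0.002]
ft_force: [-1.6, 0.8, 7.3]
grip_width: 0.0266
```

Run:
```python
from h import *
go(.635,-.0325,.264,.2)
```

```text
t 54.95 pos [ 0.484  -0.4406  0.1659] psi 0.14 shift [ 0.1521 -0.4076 -0.0985] turnz -0.06 F [-1.6  0.8  7.3] w 0.0266
```

move_arm --deltas '[{"linear": [0, 0, -0.008], "turn": [0, 0, 0], "gripper": 0}, {"linear": [0, 0, -0.016], "turn": [0, 0, 0], "gripper": 0}, {"linear": [0, 0, -0.025], "turn": [0, 0, 0], "gripper": 0}, {"linear": [0, 0, -0.03], "turn": [0, 0, 0], "gripper": 0}, {"linear": [0, 0, -0.02], "turn": [0, 0, 0], "gripper": 0}, {"linear": [0.0152, -0.0408, 0], "turn": [0, 0, 0], "gripper": 0}, {"linear": [0.0152, -0.0408, 0], "turn": [0, 0, 0], "gripper": 0}, {"linear": [0.0152, -0.0408, 0], "turn": [0, 0, 0], "gripper": 0}]'

```text
clock: 55.75
tcp_pos: [0.5293, -0.3165, 0.2646]
orientation: [3.141, -0.001, 0.002]
ft_force: [0.2, 0.1, -1.4]
grip_width: 0.0264
```

move_arm --deltas '[{"linear": [0.0152, -0.0408, 0], "turn": [0, 0, 0], "gripper": 0}, {"linear": [0.0152, -0.0408, 0], "turn": [0, 0, 0], "gripper": 0}, {"linear": [0.0152, -0.0408, 0], "turn": [0, 0, 0], "gripper": 0}, {"linear": [0.0152, -0.0408, 0], "turn": [0, 0, 0], "gripper": 0}, {"linear": [0.0152, -0.0408, 0], "turn": [0, 0, 0], "gripper": 0}, {"linear": [0.0152, -0.0408, 0], "turn": [0, 0, 0], "gripper": 0}, {"linear": [0.0152, -0.0408, 0], "turn": [0, 0, 0], "gripper": 0}, {"linear": [0, 0, 0], "turn": [0, 0, 0], "gripper": 0}]'

```text
clock: 56.55
tcp_pos: [0.6359, -0.0271, 0.2644]
orientation: [-3.14, -0.001, 0.007]
ft_force: [-0.0, -1.0, -1.8]
grip_width: 0.0264
```

move_arm --deltas '[{"linear": [0, 0, 0.03], "turn": [0, 0, 0], "gripper": 0}, {"linear": [0, 0, 0], "turn": [0, 0, 0], "gripper": 0}, {"linear": [0, 0, 0], "turn": [0, 0, 0], "gripper": 0}, {"linear": [0, 0, 0], "turn": [0, 0, 0], "gripper": 0}]'

```text
clock: 56.95
tcp_pos: [0.6351, -0.0324, 0.2351]
orientation: [3.141, -0.001, 0.002]
ft_force: [-0.1, -0.5, -1.2]
grip_width: 0.0268
```

Run:
```python
from h import *
go(.635,-.0325,.1659,.2)
s=manip.get_state();T=pose(s); im=manip.grab_frame('wrist'); cv2.imwrite('pics/w21.png',im); C=cam('wrist',T); np.save('T21.npy',T)
b=cv2.imread('pics/w4.png'); r=lambda i:cv2.boundingRect(cv2.inRange(i[:, 200:360],(0,0,190),(70,70,255)))
print('head box now/at parking',r(im),r(b))
cv2.imwrite('pics/z21.png',cv2.resize(im[110:350,180:400],None,fx=2.5,fy=2.5,interpolation=cv2.INTER_CUBIC))
```

```text
t 56.95 pos [ 0.6351 -0.0324  0.2351] psi 0.11 shift [-0.0002  0.0001  0.0692] turnz -0.09 F [-0.1 -0.5 -1.2] w 0.0268
head box now/at parking (50, 233, 70, 95) (50, 236, 71, 97)
```

View pics/z21.png

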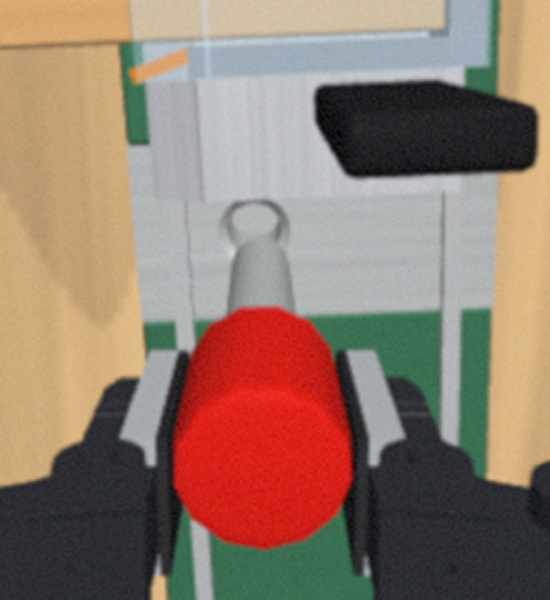

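The pin is held upright, with its head box as it was at parking. The lock hole ring, open and uncovered, is at about (282,201), just ahead of the tip.

Run:
```python
from h import *
T=np.load('T21.npy'); C=cam('wrist',T); print(at(C,(282.4,200.5),.036), at(C,(282.4,203),.036))
```

```text
[ 0.63440909 -0.02970967  0.036     ] [ 0.63440969 -0.031832    0.036     ]
```

move_arm --deltas '[{"linear": [-0.0005, 0.0006, 0.02], "turn": [0, 0, 0], "gripper": 0}, {"linear": [0, 0, 0.012], "turn": [0, 0, 0], "gripper": 0}, {"linear": [0, 0, 0.006], "turn": [0, 0, 0], "gripper": 0}, {"linear": [0, 0, 0.004], "turn": [0, 0, 0], "gripper": 0}, {"linear": [0, 0, 0], "turn": [0, 0, 0], "gripper": 0}]'

```text
clock: 57.5
tcp_pos: [0.6342, -0.0325, 0.1917]
orientation: [-3.142, 0.0, 0.002]
ft_force: [0.0, 0.6, -0.9]
grip_width: 0.0265
```

move_arm --deltas '[{"linear": [0, 0, 0.004], "turn": [0, 0, 0], "gripper": 0}, {"linear": [0, 0, 0.003], "turn": [0, 0, 0], "gripper": 0}, {"linear": [0, 0, 0], "turn": [0, 0, 0], "gripper": 0}]'

```text
clock: 57.8
tcp_pos: [0.6341, -0.0325, 0.1845]
orientation: [3.142, 0.001, 0.003]
ft_force: [-0.7, -0.1, -2.0]
grip_width: 0.0268
```

move_arm --deltas '[{"linear": [0, 0, 0.005], "turn": [0, 0, 0], "gripper": 0}, {"linear": [0, 0, 0.005], "turn": [0, 0, 0], "gripper": 0}, {"linear": [0, 0, 0.005], "turn": [0, 0, 0], "gripper": 0}, {"linear": [0, 0, 0], "turn": [0, 0, 0], "gripper": 0}]'

```text
clock: 58.2
tcp_pos: [0.634, -0.0325, 0.1688]
orientation: [-3.141, 0.001, 0.002]
ft_force: [-1.5, -2.2, -2.2]
grip_width: 0.0268
```

move_arm --deltas '[{"linear": [0, 0, 0.003], "turn": [0, 0, 0], "gripper": 0}, {"linear": [0, 0, 0.002], "turn": [0, 0, 0], "gripper": 0}, {"linear": [0, 0, 0], "turn": [0, 0, 0], "gripper": 0}]'

```text
clock: 58.5
tcp_pos: [0.6344, -0.0326, 0.1658]
orientation: [3.141, -0.001, 0.003]
ft_force: [-7.2, -1.6, 14.0]
grip_width: 0.0265
```

move_arm --deltas '[{"linear": [0, 0, -0.002], "turn": [0, 0, 0], "gripper": 1}, {"linear": [0, 0, 0], "turn": [0, 0, 0], "gripper": 1}, {"linear": [0, 0, 0], "turn": [0, 0, 0], "gripper": 1}, {"linear": [0, 0, 0], "turn": [0, 0, 0], "gripper": 1}, {"linear": [0, 0, 0], "turn": [0, 0, 0], "gripper": 1}, {"linear": [0, 0, -0.02], "turn": [0, 0, 0], "gripper": 1}, {"linear": [0, 0, -0.04], "turn": [0, 0, 0], "gripper": 1}, {"linear": [0, 0, -0.04], "turn": [0, 0, 0], "gripper": 1}]'

```text
clock: 59.3
tcp_pos: [0.6339, -0.0324, 0.2674]
orientation: [-3.141, 0.002, 0.003]
ft_force: [1.4, 0.2, 0.4]
grip_width: 0.0855
```

move_arm --deltas '[{"linear": [-0.0015, -0.0008, -0.0215], "turn": [0, 0, 0], "gripper": 1}, {"linear": [0, 0, 0], "turn": [0, 0, 0], "gripper": 1}, {"linear": [0, 0, 0], "turn": [0, 0, 0], "gripper": 1}, {"linear": [0, 0, 0], "turn": [0, 0, 0], "gripper": 1}]'

```text
clock: 59.7
tcp_pos: [0.6323, -0.0316, 0.2872]
orientation: [-3.141, 0.002, 0.003]
ft_force: [-0.1, -0.5, 0.4]
grip_width: 0.0853
```

Run:
```python
from h import *
s=manip.get_state();T=pose(s); im=manip.grab_frame('wrist'); cv2.imwrite('pics/w22.png',im)
def red(im):
    h=cv2.cvtColor(im,cv2.COLOR_BGR2HSV); r=cv2.inRange(h,(0,150,150),(8,255,255))|cv2.inRange(h,(172,150,150),(180,255,255))
    return [cv2.boundingRect(c) for c in cv2.findContours(r,0,1)[0] if cv2.contourArea(c)>200]
print(s['tcp_pos'],s['clock'],red(im),'start',np.load('T3.npy')[:3,3],red(cv2.imread('pics/w3.png')))
# predicted bottom of head disc (top rim) for pin fully down at hole
for n,TT in (('now',T),('start',np.load('T3.npy'))): print(n,proj(cam('wrist',TT),[.6343,-.0325-.014,.126]),proj(cam('wrist',TT),[.6343,-.0325-.014,.136]))
# compare black post and change between before/after in the top and scene views
for n in('top','scene'):
    a=cv2.imread(f'pics/{n}1.png'); b=manip.grab_frame(n); cv2.imwrite(f'pics/{n}9.png',b)
    d=(cv2.absdiff(a,b).max(2)>45).astype(np.uint8); d=cv2.morphologyEx(d,cv2.MORPH_OPEN,np.ones((2,2)))
    print(n,[cv2.boundingRect(c) for c in cv2.findContours(d,0,1)[0] if cv2.contourArea(c)>8])
```

```text
[ 0.6323258  -0.03161718  0.2871562 ] 59.7 [(270, 187, 36, 45)] start [ 0.63133212 -0.03148026  0.28404458] [(270, 189, 37, 45)]
now [286.44918314 235.91448651] [286.50521701 240.60818562]
start [289.03466778 237.71014448] [289.11688435 242.52782321]
top [(311, 362, 9, 18), (204, 355, 66, 12), (239, 345, 4, 9), (201, 329, 17, 19), (210, 324, 26, 14), (275, 318, 39, 21), (244, 317, 5, 11), (207, 309, 4, 8), (185, 248, 24, 47), (197, 232, 28, 8), (260, 186, 6, 4), (268, 185, 35, 12), (192, 180, 160, 154), (310, 179, 5, 7), (294, 167, 7, 12), (278, 159, 11, 12), (319, 156, 45, 45), (270, 106, 61, 78)]
scene [(263, 216, 6, 5), (208, 198, 6, 4), (323, 101, 15, 10), (338, 90, 57, 44), (356, 83, 6, 13), (234, 78, 7, 12), (389, 67, 16, 43), (350, 63, 8, 6), (360, 17, 17, 4), (266, 12, 10, 5), (383, 0, 19, 50), (185, 0, 133, 230)]
```

```bash
python3 -c "
from station import manip
print(manip.hand_in()); print(manip.get_state()['clock'])"
```

```text
the job is handed in; nothing more can be done
None
the job is handed in; nothing more can be done
```

The job is done and handed in, at about 60 s of the 210 s allowed. I parked the pin in the wooden stand and drew the carriage out to its end stop. All four beech strips went into sleeves 1 to 4, each pushed to its end stop. Then I pushed the loaded carriage back to its stop and put the pin back in the lock hole.

**Last checks:**
- **Strips:** with the carriage out, all four ends stood out 39.6–39.9 mm (40 mm expected) and were level. Each had been pushed home with 10–17 N.
- **Carriage:** it ran back under the guard at about 3 N, so nothing struck the yellow post, and it met its stop at 21 N. In the wrist picture the hand post was where it had been at the start.
- **Pin:** it bottomed at 14 N at the expected height. Its head sits in the wrist picture as it did before the first pull, allowing for the small difference in arm pose.

**What disagreed or was not checked:**
- **Wrist camera:** its readings of the stand hole differed by up to 5 mm between poses. I placed the pin by contact and feel there, and it went in cleanly.
- **Forces:** gripping pushed up on the wrist, by about 7–24 N once settled, with one brief 45 N reading at the hand post. That is well under the 120 N wrist limit, but over 40 N if that limit took in finger contact. I took it as finger contact, not the gripper's body.
- **After closing:** I did not look again at the strips under the guard. The last overhead comparison was partly blocked by the arm, so I did not use it to confirm that the offcut and other things had stayed put. I never touched or moved any of them.

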